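Lock the T-nuts in the test enclosure and shut it

TASK

Get the open grey test enclosure ready to store: if a marker pen or a flux brush was left inside, put it in the blue parts bin, and drop every orange-winged T-nut standing on the right-hand worktop into a slot of its own in the enclosure's deck, with a quarter turn to lock it so that its wing stands square across the slot. When all T-nuts are locked, pull the red handle at the knee of the lid stay towards the front to break the stay, then lower the lid gently until it is fully shut.

Things in the scene. Friction and masses are not known exactly. Their poses are not given: they have to be found in the camera images.
- chest: Grey test enclosure (low open chest) fixed on the left worktop, 240 (x) by 275 mm (y), walls 5 mm thick, 72 mm high. Origin: centre of its underside; x front to hinged back, z up. Inside, an aluminium deck, its upper face 26 mm above the underside, with three slots side by side at x = -25 mm. The lid stands open at the back, 95 degrees from shut, 240 mm long.
- slot1 (a point): Centre of a slot at the deck's upper face. 66 mm long (chest x), 31 mm wide (chest y), lips 6 mm thick, 14 mm of space beneath. A nut dropped in rests with its flange on the deck and its foot 2 mm below the lips, so it turns freely; its mid point is then 38 mm above the chest's underside. This is the right-hand slot (chest y = -80 mm).
- slot2 (a point): Centre of a slot at the deck's upper face. 66 mm long (chest x), 31 mm wide (chest y), lips 6 mm thick, 14 mm of space beneath. A nut dropped in rests with its flange on the deck and its foot 2 mm below the lips, so it turns freely; its mid point is then 38 mm above the chest's underside. This is the middle slot (chest y = 0).
- slot3 (a point): Centre of a slot at the deck's upper face. 66 mm long (chest x), 31 mm wide (chest y), lips 6 mm thick, 14 mm of space beneath. A nut dropped in rests with its flange on the deck and its foot 2 mm below the lips, so it turns freely; its mid point is then 38 mm above the chest's underside. This is the left-hand slot (chest y = +80 mm).
- lid (a joint): Lid hinge, along the upper back edge of the chest: 0 = open as at the start, grows as the lid closes, 1.658 rad = fully shut. It has friction: it stays where it is left when steep; in the last 45 degrees or so it sinks slowly by itself or with a light push down.
- lid_edge (a point): Point on the lid's outer face, half-way along, 30 mm from its free edge. Its z axis points out of the outer face; when shut this point lies 79 mm above the worktop and faces up: a place to press.
- stay (a joint): Knee of the folding lid stay on the chest's right side (-y): 0 = straight, a little over centre against its stop, propping the lid open; grows as the knee breaks forwards and up, about 2.9 rad with the lid shut. While straight the lid cannot be lowered. Pulling the knee on round its pivot also lowers the lid.
- stay_grip (a point): Grip point on the red handle bar at the knee: bar 12 mm thick along chest y, sticking out 75 mm from the stay to an 18 mm knob at chest y -222 mm; this point is on its axis, 52 mm out. Pinch it from above; it may turn between the fingers. It swings about stay_pivot at 65 mm radius from about 33 degrees above chest +x, up and over towards the front, to about 158 degrees with the lid shut.
- stay_pivot (a point): Point on the axis (along chest y) of the stay's lower pivot on the chest's right-hand wall, level with stay_grip along y; 60 mm above the chest's underside.
- tnut_a_mid (a point): T-nut: steel foot bar 60x26x8 mm, neck 20 mm thick, black flange disc 40 mm wide from 16 to 21 mm above the foot's underside, orange wing 46 mm long, 12 mm thick from 21 to 57 mm up. Starts standing on the right worktop, or absent (None). Point: on its axis, 28 mm above the foot's underside; z up, x along wing and foot bar, y across the wing. 0.07 to 0.14 kg.
- tnut_b_mid (a point): T-nut: steel foot bar 60x26x8 mm, neck 20 mm thick, black flange disc 40 mm wide from 16 to 21 mm above the foot's underside, orange wing 46 mm long, 12 mm thick from 21 to 57 mm up. Starts standing on the right worktop, or absent (None). Point: on its axis, 28 mm above the foot's underside; z up, x along wing and foot bar, y across the wing. 0.07 to 0.14 kg.
- tnut_c_mid (a point): T-nut: steel foot bar 60x26x8 mm, neck 20 mm thick, black flange disc 40 mm wide from 16 to 21 mm above the foot's underside, orange wing 46 mm long, 12 mm thick from 21 to 57 mm up. Starts standing on the right worktop, or absent (None). Point: on its axis, 28 mm above the foot's underside; z up, x along wing and foot bar, y across the wing. 0.07 to 0.14 kg.
- marker_mid (a point): Marker pen, white barrel with black cap, 135 mm long, 11 mm thick. This point: its centre, half-way up; y along its length, z up. It lies on the chest's deck, across the slots, or is absent (None): at most one of the two left-behind items is there at the start.
- brush_mid (a point): Flux brush with a tin handle, 135 mm long, 8 mm wide, 7 mm thick. This point: the middle of its length, half-way up; y along its length, z up. It lies on the chest's deck, across the slots, or is absent (None): at most one of the two left-behind items is there at the start.
- bin: Blue open-front parts bin, fixed on the right-hand worktop, 175 mm (x) by 119 mm (y), 74 mm high with a low front (37 mm) at its -x end, floor 2 mm, walls 3 mm thick. Origin: centre of its underside; x along its length, z up.
There are look-alikes about, which are no part of the job. What is shaped like the part that bears tnut_c_mid but purple is not meant.

How it is judged:
By the outcome, as a careful person would: the job done as asked, in the order asked, and still so for the second after the job is handed in, with the robot touching nothing.
Of tnut_a, tnut_b, tnut_c only 2 to 3 are there at a start; the rules pass over those that are not, and their reading is None.
Of marker_pen, flux_brush, tweezers only 1 to 1 are there at a start; the rules pass over those that are not, and their reading is None.
At some moment in a run one of tnut_a, tnut_b, tnut_c, marker_pen, flux_brush may be knocked a few centimetres aside while the robot is not near it.
It also fails if it takes over 210 s, if anything falls off the work surface, if the arm or the gripper's body presses on something with over 40 N, if the wrist force passes 120 N, or if a joint passes its speed limit or range.

ROBOT

A 6-joint arm with a two-finger parallel gripper is mounted at the origin on a cart in front of the work surface, level with it; the furniture and walls round the work are solid. World frame = base frame: x ahead of the robot, y to its left, z up, the work surface at z = 0. Lengths are in m, angles in rad, forces in N, time in s.
With the tool pointing down it reaches from about 0.35 to 0.975 m from the base axis. Payload 4.9 kg.
Tool frame: the origin (TCP) lies on the mounting face of the last link; the fingertips stand 173 mm ahead of it and the grasp point (between the pads) lies 155 mm ahead of it; z points along the fingers, y is the direction in which the jaws open and shut (so a half turn about z gives the same grasp; the last joint's range is limited). The gripper opens to 85 mm and grips with 20 to 120 N. Pads are 22 mm wide; open, the fingers measure 114 mm over their backs; the gripper's body (76 mm by 85 mm) begins 54 mm behind the grasp point. The pads swing forward as they close: fully open they stand 13 mm farther back than shut.
Start: joints at [1.1, 0.053, 1.613, -0, 1.476, -0.119], TCP at [0.215, 0.587, 0.405] pointing down, gripper open.
Joint ranges: [-3.01, 3.01], [-1.01, 2.22], [0.06, 2.58], [-1.02, 4.17], [0.09, 2.62], [-3.14, 3.14]. Speed limits (rad/s): [2.57, 2.57, 3.14, 3.14, 3.14, 3.14].

INTERFACE

Orientations are given as a unit quaternion [w, x, y, z].
In Python, from plant import manip gives the robot as it stands.
- The arm moves only by the tool play_rows, never from a script. Its argument "increments" is a list of rows, each an object with "offset": the shift along the tool's x, y, z in mm, a list of three; "twist": the turn about the tool's z in rad; "grip": the opening, from 0 (shut) to 1 (fully open). In form: [{"offset": [dx, dy, dz], "twist": twist, "grip": grip}, ...]. A call has 1 to 5 rows; each row is the pose to reach, as a shift and turn from the pose commanded when the call began, along the tool's axes at that moment; what a row does not reach only later rows make up. A row lasts 1/12 s, in which the tool goes at most 41.7 mm and 7.16 degrees, less where a joint would pass 70% of its speed; a pose out of reach is approached as far as the arm can. A call with a gripper value outside its range is refused whole. The fingers move at their own pace and stop on an object; the grip force is fixed at half the most. Time passes only in rows, so rows that repeat a pose let the fingers close. It gives the time, the measured TCP pose, the force and the opening at its end, in the units of the state.
- manip.state(): the state, without advancing time (a new reading comes with each control period).
- manip.grab_frame(name): name is "side" or "top"; returns the picture (420x560x3 uint8, blue, green, red); there is no depth.
- manip.get_calibration(name): a dict with "fx", "fy", "cx", "cy" (pixels), "T" (4x4, takes a point from camera to world coordinates). Camera axes: x right, y down, z forward; pixel columns grow to the right and rows downward; lengths in m; the calibration is good to about 2 mm. A picture is of the moment at which its call begins. get_calibration takes no time and is no camera call.
- manip.job_done(): hands the job in, once; it reports no verdict.
Trained networks look in the newest picture that a camera, given by its name, has taken for a name from the list of things; names that differ only in an ending like _2 or _b are one class to them, and where a whole thing is asked for, a point or a joint stands for the part that bears it (a point fixed in the world has none). Each returns a list of dicts, best first, with "p" (0 to 1); they miss things now and then, are a little off and sometimes report something else, mostly with a low value. They report only what shows in the picture. A call takes as long as a camera call. They do not tell look-alikes from the thing itself.
- manip.boxes_of(query, camera): "xyz" ([x, y, z] in m, in the coordinates of the camera as it stood for that picture, good to about 4 mm: the middle of the surface that is visible of it).
- manip.tip_of(query, camera): "xyz" ([x, y, z] in m, in the coordinates of the camera as it stood for that picture, good to about 4 mm: a listed point, or the origin of a listed thing).
The state is a dict: "time": time; "joint_pos": joint angles; "joint_vel": joint speeds; "joint_efforts": joint torques, N m; "tool_pos": TCP position; "tool_rot": TCP orientation; "contact_force": force on the tool from outside, world axes, zero at the start; "ft_torque": the same for the moment, N m; "gripper_width": opening from 0.0 (shut) to 1.0 (fully open).
Only numpy, scipy, OpenCV 4.12 (cv2) and the standard library are available. Lean on these libraries where they do the work, as an engineer would, in place of code of your own. Each camera call takes 0.05 s, during which the arm holds its last target. There are 200 camera calls.

## Working session

There is one attempt and no reset: what is moved stays moved. The work goes in short steps, Python scripts to look and compute and a tool call to move; the robot and the scene stay as the last step left them, time stands still between calls to the robot, and variables do not carry over. Pictures are saved under pics/ and viewed, about 12 in all and at most 16, crops included, and the job is handed in when it is done.

Besides the shell and the picture viewer there is one more tool, called after ">>>" as name(argument=value, ...), one argument or row to a line, values as JSON. play_rows: Moves the arm, as the interface text tells. Its arguments: {"type":"object","properties":{"increments":{"type":"array"}},"required":["increments"]}

```bash
mkdir -p pics; ls; cat > h.py <<'E'
import numpy as np, cv2
from plant import manip
from scipy.spatial.transform import Rotation as R
np.set_printoptions(precision=4,suppress=True)
def cam2w(c,p):
    T=np.array(manip.get_calibration(c)["T"]); return (T@np.r_[p,1])[:3]
def w2pix(c,p):
    k=manip.get_calibration(c); q=np.linalg.inv(np.array(k["T"]))@np.r_[p,1]
    return np.array([k["fx"]*q[0]/q[2]+k["cx"],k["fy"]*q[1]/q[2]+k["cy"]])
def pix2w(c,uv,z):
    k=manip.get_calibration(c);T=np.array(k["T"]);d=T[:3,:3]@np.array([(uv[0]-k["cx"])/k["fx"],(uv[1]-k["cy"])/k["fy"],1])
    return T[:3,3]+d*(z-T[2,3])/d[2]
def find(q,c,fn="tip_of",n=6):
    for d in getattr(manip,fn)(q,c)[:n]:
        w=cam2w(c,d["xyz"]); print(fn,q,c,round(d["p"],2),w,w2pix(c,w).round())
def rot(): 
    q=manip.state()["tool_rot"]; return R.from_quat([q[1],q[2],q[3],q[0]])
def st():
    s=manip.state(); r=rot(); p=np.array(s["tool_pos"])
    print("t",round(s["time"],2),"tcp",p,"grasp",p+r.apply([0,0,.155]),"F",np.array(s["contact_force"]),"w",round(s["gripper_width"],3))
    m=r.as_matrix(); print("x",m[:,0],"y",m[:,1],"z",m[:,2]); return s
def to(g,yaw=None):
    """offset (mm, tool axes) bringing grasp point to g; twist to bring jaw axis (y) to heading yaw (mod pi), tool down"""
    s=manip.state(); r=rot(); p=np.array(s["tool_pos"])+r.apply([0,0,.155])
    o=r.inv().apply(np.array(g)-p)*1000
    m=r.as_matrix(); h=np.arctan2(m[1,1],m[0,1]); tw=None
    if yaw is not None:
        tw=-(yaw-h); tw=(tw+np.pi/2)%np.pi-np.pi/2
    print("offset",o.round(1),"twist",tw,"j6",s["joint_pos"][5])
E
python3 - <<'E'
from h import *
for c in("side","top"):
    cv2.imwrite(f"pics/{c}0.png",manip.grab_frame(c)); print(c,np.array(manip.get_calibration(c)["T"])[:3])
st()
for q in("chest","bin","tnut_a_mid","marker_mid","brush_mid","slot1","slot2","slot3","stay_grip","stay_pivot","lid_edge"):
    for c in("side","top"): find(q,c)
E
```

```text
pics
side [[ 0.9794 -0.0774  0.1867  0.3238]
 [-0.2014 -0.4512  0.8694 -1.2933]
 [ 0.0169 -0.8891 -0.4574  0.8628]]
top [[-0.0094 -0.9959  0.0896  0.4519]
 [-0.9997  0.0115  0.0235 -0.0615]
 [-0.0245 -0.0893 -0.9957  1.5002]]
t 0.1 tcp [0.2153 0.5865 0.4036] grasp [0.2151 0.5862 0.2486] F [ 1.0174 -0.1156 -0.6252] w 1.004
x [-0.9388  0.3446  0.0002] y [ 0.3446  0.9388 -0.0018] z [-0.0008 -0.0017 -1.    ]
tip_of chest side 0.65 [0.5522 0.3329 0.0027] [243. 208.]
tip_of chest top 0.91 [ 0.5466  0.3339 -0.0026] [190. 223.]
tip_of bin side 0.58 [ 0.5873 -0.3837  0.0045] [297. 332.]
tip_of bin side 0.21 [0.5262 0.4149 0.0318] [234. 193.]
tip_of bin top 0.68 [ 0.5844 -0.3823 -0.0006] [371. 211.]
tip_of tnut_a_mid side 0.59 [ 0.4053 -0.2775  0.0302] [222. 307.]
tip_of tnut_a_mid side 0.56 [0.5971 0.1414 0.0931] [264. 209.]
tip_of tnut_a_mid top 0.46 [ 0.4111 -0.2745  0.0242] [345. 256.]
tip_of marker_mid side 0.69 [0.5481 0.3324 0.0026] [242. 208.]
tip_of marker_mid side 0.42 [ 0.4096 -0.2784  0.031 ] [224. 306.]
tip_of marker_mid side 0.26 [0.5206 0.4112 0.0285] [232. 194.]
tip_of brush_mi
[... 1122 characters left out ...]
 0.78 [0.5232 0.4142 0.03  ] [233. 193.]
tip_of slot3 top 0.78 [0.5194 0.3378 0.029 ] [186. 229.]
tip_of slot3 top 0.72 [0.525  0.4174 0.0269] [166. 228.]
tip_of slot3 top 0.66 [0.5224 0.247  0.0259] [210. 228.]
tip_of stay_grip side 0.42 [0.6005 0.1403 0.0951] [265. 209.]
tip_of stay_grip top 0.48 [0.5999 0.1446 0.0955] [234. 206.]
tip_of stay_pivot side 0.56 [0.5453 0.1423 0.0601] [249. 219.]
tip_of stay_pivot top 0.23 [0.6928 0.3434 0.2828] [165. 173.]
tip_of lid_edge side 0.67 [0.6881 0.3411 0.2815] [278. 138.]
tip_of lid_edge side 0.24 [0.5244 0.4176 0.0301] [233. 193.]
tip_of lid_edge top 0.8 [0.6927 0.3436 0.2815] [165. 173.]
tip_of lid_edge top 0.19 [0.5238 0.4157 0.0256] [167. 229.]
```

```bash
python3 - <<'E'
import cv2,numpy as np
t=cv2.imread("pics/top0.png");s=cv2.imread("pics/side0.png")
a=cv2.resize(t[150:330,110:450],None,fx=2.3,fy=2.3,interpolation=3)
cv2.imwrite("pics/c1.png",a)
cv2.imwrite("pics/c2.png",cv2.resize(s[100:380,130:430],None,fx=2.1,fy=2.1,interpolation=3))
E
```

```text
(no output)
```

View pics/c1.png

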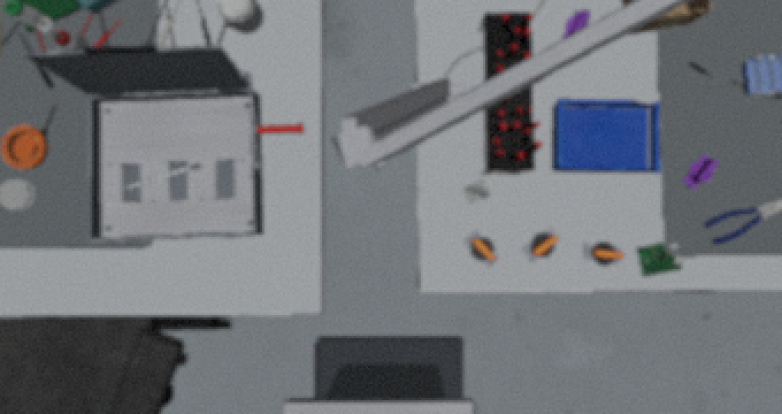

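View pics/c2.png

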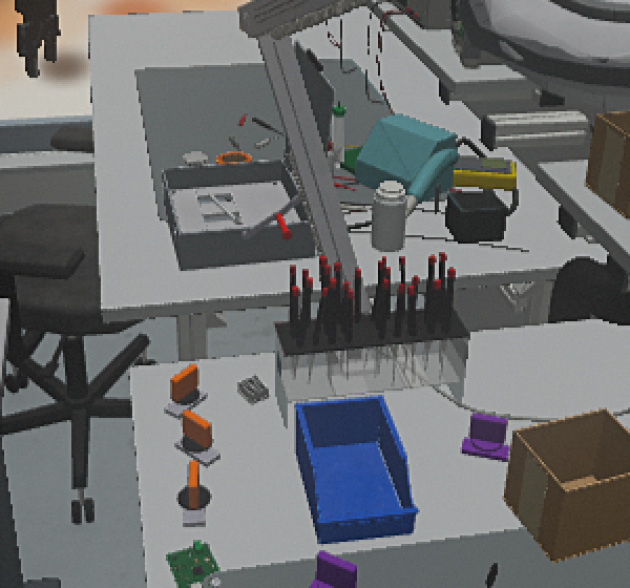

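The pictures show three orange-winged T-nuts on the right worktop at top px (320,258), (346,256) and (373,260). The purple look-alikes are at (361,160) and (415,225). A thin object lies across slots 2 and 3, and I need a closer view to tell what it is.

```bash
python3 - <<'E'
from h import *
t=cv2.imread("pics/top0.png");s=cv2.imread("pics/side0.png")
a=cv2.resize(t[210:245,150:220],(700,350),interpolation=3);b=cv2.resize(s[175:225,205:275],(350,250),interpolation=3)
c=cv2.resize(t,(350,250)) 
out=np.vstack([a,np.hstack([b,c])]);cv2.imwrite("pics/c3.png",out)
for p in ([.215,.586,.25],[.215,.586,.4],[0,0,0]): print(w2pix("top",p),w2pix("side",p))
E
```

```text
[ 91.1218 320.8786] [149.6471 131.0804]
[ 63.9284 331.1651] [145.6523  93.7364]
[274.7437 364.8418] [ 81.3113 272.3965]
```

View pics/c3.png

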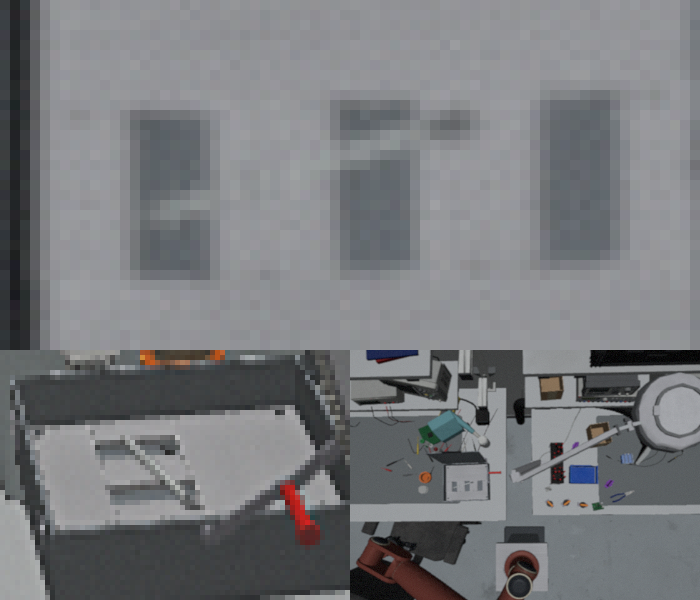

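The object has a grey tin bar about 2 px wide and a short dark bristle tip at top px (197,222). It has no white barrel or long black cap, so it is a flux brush. Next I'll triangulate it, the nuts and the overhead lamp arm.

```bash
cat >> h.py <<'E'
def ray(c,uv):
    a=pix2w(c,uv,0); o=np.array(manip.get_calibration(c)["T"])[:3,3]; d=a-o; return o,d/np.linalg.norm(d)
def tri(t,s):
    o1,d1=ray("top",t);o2,d2=ray("side",s)
    k=np.linalg.lstsq(np.c_[d1,-d2],o2-o1,rcond=None)[0]
    a=o1+k[0]*d1;b=o2+k[1]*d2; return (a+b)/2,np.linalg.norm(a-b)
E
python3 - <<'E'
from h import *
print("elbow",tri((259,213),(252,110)),"base",tri((306,189),(294,238)))
a=pix2w("top",(164.5,230.5),.03);b=pix2w("top",(197,221.8),.03);print("brush",a,b,np.linalg.norm(a-b))
t=manip.grab_frame("top"); s=manip.grab_frame("side")
hsv=cv2.cvtColor(t,cv2.COLOR_BGR2HSV)
m=cv2.inRange(hsv,(5,120,110),(22,255,255))
n,l,stt,c=cv2.connectedComponentsWithStats(m)
for i in range(1,n):
    if stt[i,4]>8:
        ys,xs=np.where(l==i); P=np.array([pix2w("top",(x,y),.057) for x,y in zip(xs,ys)])[:,:2]
        cc=P.mean(0);u,S,vt=np.linalg.svd(P-cc);print(c[i],stt[i,4],"w",cc,"axis deg",np.degrees(np.arctan2(vt[0,1],vt[0,0])),S)
for q in("tnut_a_mid","brush_mid","bin","chest"):
    for k in("top","side"): find(q,k,"boxes_of",5)
for q in("tnut_b_mid","marker_mid"):
    for k in("top","side"): find(q,k,"tip_of",8)
E
```

```text
elbow (array([0.5391, 0.0195, 0.483 ]), np.float64(0.0028257254405642308)) base (array([ 0.6484, -0.1223,  0.1296]), np.float64(0.01652565283948401))
brush [0.5159 0.4234 0.03  ] [0.5483 0.2968 0.03  ] 0.13077993075924302
[120.1512 213.686 ] 258 w [0.5811 0.5874] axis deg -58.005448220556794 [0.2973 0.2919]
[346.5128 256.3846] 39 w [ 0.4106 -0.2747] axis deg 126.77139437312165 [0.0721 0.0238]
[319.7838 257.8378] 37 w [ 0.406  -0.1746] axis deg -136.79950430358664 [0.0693 0.0218]
[373.225 260.075] 40 w [ 0.396  -0.3738] axis deg -97.71844805075573 [0.074  0.0244]
boxes_of tnut_a_mid top 0.47 [ 0.4093 -0.27    0.0173] [344. 256.]
boxes_of tnut_a_mid side 0.8 [ 0.409  -0.2881  0.0272] [224. 310.]
boxes_of tnut_a_mid side 0.65 [0.6861 0.2936 0.2757] [280. 143.]
boxes_of bin top 0.88 [ 0.5912 -0.3888  0.0046] [373. 209.]
boxes_of bin top 0.53 [ 0.3994 -0.3722  0.0231] [371. 259.]
boxes_of bin side 0.96 [ 0.5931 -0.3713  0.0214] [298. 324.]
boxes_of chest top 0.74 [0.5944 0.3329 0.0236] [188. 210.]
boxes_of chest side 0.81 [0.5709 0.3131 0.039 ] [249. 202.]
boxes_of chest side 0.75 [ 0.406  -0.2882  0.0283] [223. 310.]
boxes_of chest side 0.59 [ 0.3933 -0.3936  0.019 ] [222. 340.]
tip_of tnut_b_mid top 0.67 [ 0.4038 -0.3794  0.0291] [373. 258.]
tip_of tnut_b_mid side 0.61 [ 0.3944 -0.3796  0.0285] [222. 334.]
```

```bash
python3 - <<'E'
from h import *
s=cv2.imread("pics/side0.png")
o=cv2.resize(s,(800,600),interpolation=3)
cv2.imwrite("pics/c4.png",o)
f=np.mean([manip.grab_frame("top").astype(float) for _ in range(3)],0).mean(2)
for z in(.5,.6,.7): print(z,pix2w("top",(371,165),z),pix2w("top",(320,190),z))
# slot edges: bright-dark half level crossings along image cols/rows
def edges(prof,x0):
    lo,hi=prof.min(),np.median(np.r_[prof[:3],prof[-3:]]);h=(np.sort(prof)[:4].mean()+hi)/2
    i=np.where(prof<h)[0];a,b=i[0],i[-1]
    return x0+a-(h-prof[a])/(prof[a-1]-prof[a]), x0+b+(h-prof[b])/(prof[b+1]-prof[b])
for (c,r,rr,cc) in((167,229,slice(232,236),slice(165,170)),(187,228,slice(227,235),slice(185,190)),(208,228,slice(222,235),slice(206,211))):
    pr=f[rr,c-9:c+10].mean(0); u=edges(pr,c-9)
    pc=f[r-14:r+15,cc].mean(1); v=edges(pc,r-14)
    print(u,v,pix2w("top",(np.mean(u),np.mean(v)),.026), "ends y",[pix2w("top",(k,np.mean(v)),.026)[1] for k in u],"x",[pix2w("top",(np.mean(u),k),.026)[0] for k in v])
E
```

```text
0.5 [ 0.6632 -0.2799  0.5   ] [ 0.5982 -0.1438  0.5   ]
0.6 [ 0.6421 -0.2581  0.6   ] [ 0.5835 -0.1356  0.6   ]
0.7 [ 0.621  -0.2362  0.7   ] [ 0.5689 -0.1274  0.7   ]
(np.float64(162.59649725274724), np.float64(170.6790989660266)) (np.float64(220.7344294425087), np.float64(237.40578968903438)) [0.5215 0.4165 0.026 ] ends y [np.float64(0.43233464528051957), np.float64(0.400589312073488)] x [np.float64(0.5540806614530918), np.float64(0.48908507517685773)]
(np.float64(183.06206950532248), np.float64(190.9304054054054)) (np.float64(219.6170403587444), np.float64(236.61070559610707)) [0.5244 0.3366 0.026 ] ends y [np.float64(0.3520685706335044), np.float64(0.32123905647675377)] x [np.float64(0.5575713590276172), np.float64(0.4913798384260143)]
(np.float64(203.4018980704698), np.float64(211.48810904872389)) (np.float64(218.89772727272728), np.float64(235.79096774193548)) [0.5266 0.2567 0.026 ] ends y [np.float64(0.27246385062253575), np.float64(0.24085849134206877)] x [np.float64(0.5594954761582266), np.float64(0.4937614654994772)]
```

View pics/c4.png

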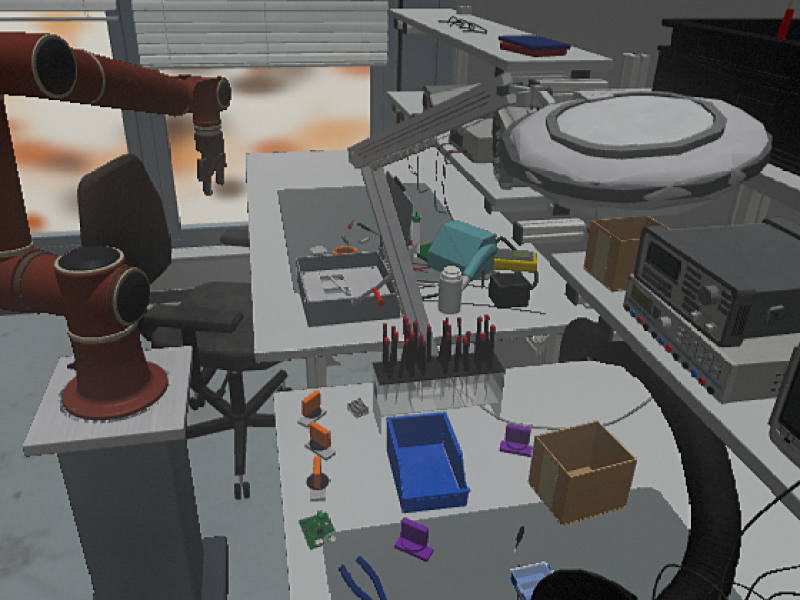

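```bash
cat >> h.py <<'E'
def plan(wps,cmd=None):
    """wps: list of (grasp xyz, jaw heading h rad or None=keep); prints calls split to <=180mm & .55rad"""
    s=manip.state(); m=rot().as_matrix(); p=np.array(s["tool_pos"])+m[:,2]*.155; h=np.arctan2(m[1,1],m[0,1])
    if cmd is not None: p,h=np.array(cmd[0]),cmd[1]
    for g,hh in wps:
        g=np.array(g,float)
        if hh is None: hh=h
        n=max(1,int(np.ceil(max(np.linalg.norm(g-p)/.185,abs(hh-h)/.58))))
        for k in range(n):
            q=p+(g-p)/(n-k); hn=h+(hh-h)/(n-k); d=(q-p)*1000
            y=np.array([np.cos(h),np.sin(h),0]);z=np.array([0,0,-1.]);x=np.cross(y,z)
            print("off",[round(float(d@v),1) for v in(x,y,z)],"tw",round(h-hn,3)," ->",q,"h",round(hn,3),"rows>=",int(np.ceil(max(np.linalg.norm(d)/41.7,abs(hn-h)/.125))))
            p,h=q,hn
E
python3 - <<'E'
from h import *
plan([((.531,.3605,.15),.251),((.531,.3605,.055),None)])
st()
E
```

```text
off [-124.7, -34.5, 33.2] tw 0.323  -> [0.3206 0.5113 0.2165] h 0.896 rows>= 4
off [-129.3, 6.8, 33.2] tw 0.323  -> [0.4258 0.4359 0.1832] h 0.574 rows>= 4
off [-120.4, 47.4, 33.2] tw 0.323  -> [0.531  0.3605 0.15  ] h 0.251 rows>= 4
off [0.0, 0.0, 95.0] tw 0.0  -> [0.531  0.3605 0.055 ] h 0.251 rows>= 3
t 2.05 tcp [0.2154 0.5867 0.4047] grasp [0.2154 0.5867 0.2497] F [ 0.8019  0.5359 -0.443 ] w 0.999
x [-0.9388  0.3446 -0.    ] y [ 0.3446  0.9388 -0.    ] z [-0. -0. -1.]
```

>>> play_rows(
  increments=[
    {"offset": [-31, -9, 8], "twist": 0.08, "grip": 0.4},
    {"offset": [-62, -17, 17], "twist": 0.16, "grip": 0.4},
    {"offset": [-94, -26, 25], "twist": 0.24, "grip": 0.4},
    {"offset": [-125, -34.5, 33], "twist": 0.323, "grip": 0.4},
    {"offset": [-125, -34.5, 33], "twist": 0.323, "grip": 0.4},
  ],
)

```text
time: 2.47
tool_pos: [0.324, 0.5084, 0.3696]
tool_rot: [0.001, 0.334, 0.942, -0.002]
contact_force: [0.4, 0.2, -0.6]
gripper_width: 0.4
```

>>> play_rows(
  increments=[
    {"offset": [-32, 2, 8], "twist": 0.08, "grip": 0.4},
    {"offset": [-65, 3, 17], "twist": 0.16, "grip": 0.4},
    {"offset": [-97, 5, 25], "twist": 0.24, "grip": 0.4},
    {"offset": [-129, 7, 33], "twist": 0.323, "grip": 0.4},
    {"offset": [-129, 7, 33], "twist": 0.323, "grip": 0.4},
  ],
)

```text
time: 2.88
tool_pos: [0.4288, 0.4334, 0.3369]
tool_rot: [0.0, 0.481, 0.877, -0.001]
contact_force: [-0.0, -0.9, -1.1]
gripper_width: 0.401
```

>>> play_rows(
  increments=[
    {"offset": [-30, 12, 8], "twist": 0.08, "grip": 0.4},
    {"offset": [-60, 24, 17], "twist": 0.16, "grip": 0.4},
    {"offset": [-90, 36, 25], "twist": 0.24, "grip": 0.4},
    {"offset": [-120, 47, 33], "twist": 0.323, "grip": 0.4},
    {"offset": [-120, 47, 33], "twist": 0.323, "grip": 0.4},
  ],
)

```text
time: 3.3
tool_pos: [0.5331, 0.3582, 0.3042]
tool_rot: [0.0, 0.616, 0.788, -0.001]
contact_force: [0.3, 0.1, -0.3]
gripper_width: 0.402
```

```bash
python3 - <<'E'
from h import *
st(); plan([((.531,.3605,.055),.251)])
for q in("brush_mid",):
    for k in("top","side"): find(q,k,"boxes_of",5)
E
```

```text
t 3.3 tcp [0.5331 0.3582 0.3042] grasp [0.533  0.3579 0.1492] F [ 0.3161  0.1201 -0.2667] w 0.402
x [-0.2422  0.9702 -0.0019] y [ 0.9702  0.2422 -0.0009] z [-0.0004 -0.0021 -1.    ]
off [3.0, -1.4, 94.2] tw -0.006  -> [0.531  0.3605 0.055 ] h 0.251 rows>= 3
boxes_of brush_mid top 0.58 [0.5328 0.3552 0.0312] [182. 226.]
```

>>> play_rows(
  increments=[
    {"offset": [2, -1, 30], "twist": 0, "grip": 0.4},
    {"offset": [2, -1, 60], "twist": 0, "grip": 0.4},
    {"offset": [2, -1, 85], "twist": 0, "grip": 0.4},
    {"offset": [2, -1, 101], "twist": 0, "grip": 0.4},
    {"offset": [2, -1, 101], "twist": 0, "grip": 0.4},
  ],
)

```text
time: 3.82
tool_pos: [0.526, 0.363, 0.2004]
tool_rot: [-0.002, 0.612, 0.791, -0.004]
contact_force: [-0.9, -0.8, 0.1]
gripper_width: 0.394
```

>>> play_rows(
  increments=[
    {"offset": [0, 0, 1], "twist": 0, "grip": 0.0},
    {"offset": [0, 0, 1], "twist": 0, "grip": 0.0},
    {"offset": [0, 0, 1], "twist": 0, "grip": 0.0},
    {"offset": [0, 0, 1], "twist": 0, "grip": 0.0},
    {"offset": [0, 0, 1], "twist": 0, "grip": 0.0},
  ],
)

```text
time: 4.23
tool_pos: [0.5296, 0.3631, 0.2059]
tool_rot: [0.0, 0.613, 0.79, 0.002]
contact_force: [-1.6, 1.3, 2.6]
gripper_width: 0.02
```

>>> play_rows(
  increments=[
    {"offset": [0, 0, 0], "twist": 0, "grip": 0.0},
    {"offset": [0, 0, 0], "twist": 0, "grip": 0.0},
    {"offset": [0, 0, 0], "twist": 0, "grip": 0.0},
  ],
)

```text
time: 4.48
tool_pos: [0.5296, 0.3631, 0.2057]
tool_rot: [0.0, 0.613, 0.79, 0.002]
contact_force: [-1.8, 1.4, 5.3]
gripper_width: 0.02
```

>>> play_rows(
  increments=[
    {"offset": [0, 0, -30], "twist": 0, "grip": 0.3},
    {"offset": [0, 0, -70], "twist": 0, "grip": 0.4},
    {"offset": [0, 0, -110], "twist": 0, "grip": 0.4},
    {"offset": [0, -80, -110], "twist": 0, "grip": 0.4},
    {"offset": [0, -110, -110], "twist": 0, "grip": 0.4},
  ],
)

```text
time: 4.9
tool_pos: [0.4498, 0.3422, 0.3188]
tool_rot: [0.002, 0.614, 0.789, 0.004]
contact_force: [-1.2, -0.4, 0.4]
gripper_width: 0.401
```

```bash
python3 - <<'E'
from h import *
st()
t=manip.grab_frame("top");s=manip.grab_frame("side")
cv2.imwrite("pics/c5.png",np.hstack([cv2.resize(t[205:250,150:220],(466,300),interpolation=3),cv2.resize(s[175:225,205:275],(330,300),interpolation=3)]))
find("brush_mid","side");find("brush_mid","top")
E
```

```text
t 4.9 tcp [0.4498 0.3422 0.3188] grasp [0.4511 0.3428 0.1638] F [-1.2489 -0.3579  0.3531] w 0.401
x [-0.2459  0.9693  0.0022] y [0.9693 0.2459 0.0089] z [ 0.0081  0.0043 -1.    ]
tip_of brush_mid side 0.52 [0.5261 0.356  0.0342] [236. 199.]
tip_of brush_mid top 0.45 [0.5258 0.3558 0.0274] [182. 228.]
tip_of brush_mid top 0.44 [0.598  0.1437 0.0938] [234. 207.]
```

View pics/c5.png

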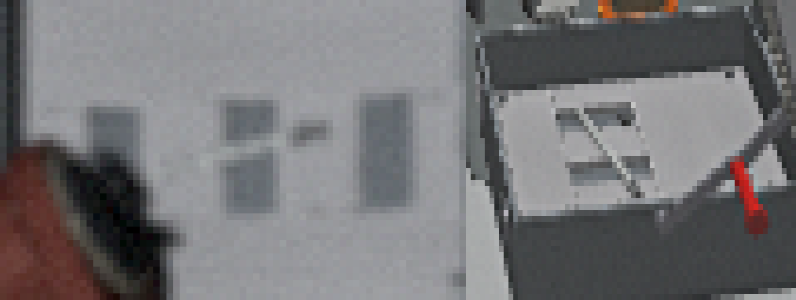

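```bash
python3 - <<'E'
from h import *
a=pix2w("top",(187.3,227.5),.031);b=pix2w("top",(196.6,224.7),.029);e=pix2w("top",(199,224.0),.029)
d=(b-a)[:2];d/=np.linalg.norm(d);print(a,b,e,np.degrees(np.arctan2(d[1],d[0])),"mid",e[:2]-d*.0655)
# side line: far end & near end
k=330/70
pts=[pix2w("side",(205+(u-466)/k,175+v/6),.032) for u,v in((580,105),(640,193))];print(pts,np.linalg.norm(pts[0]-pts[1]),np.mean(pts,0))
f=manip.grab_frame("top").astype(float).mean(2)
for c in range(180,193): print(c,f[222:234,c].round().astype(int))
E
```

```text
[0.5265 0.3341 0.031 ] [0.5371 0.2984 0.029 ] [0.5398 0.2891 0.029 ] -73.45237808324657 mid [0.5211 0.3519]
[array([0.5088, 0.421 , 0.032 ]), array([0.5409, 0.2859, 0.032 ])] 0.13885493961516845 [0.5248 0.3535 0.032 ]
180 [154 158 155 158 156 155 162 164 157 153 155 155]
181 [158 157 157 156 153 152 161 161 157 154 154 154]
182 [152 149 150 149 150 150 155 146 142 151 150 150]
183 [127 134 130 128 137 152 155 132 128 130 135 139]
184 [103 109 108 109 128 151 154 128 106 107 115 113]
185 [102 104 103 104 125 148 138 115 102 105 105 108]
186 [106 107 107 110 133 143 130 113 108 107 109 111]
187 [108 106 105 122 145 153 129 112 108 108 109 104]
188 [105 108 106 122 145 152 124 111 107 106 108 109]
189 [103 106 108 124 144 138 115 106 106 112 108 107]
190 [110 114 118 139 148 138 118 113 109 117 116 114]
191 [132 134 139 157 162 147 134 130 136 132 128 133]
192 [152 149 147 156 159 152 156 149 152 155 154 155]
```

```bash
python3 - <<'E'
from h import *
plan([((.5208,.367,.075),.253),((.5208,.367,.043),None)]); st()
E
```

```text
off [6.5, 76.3, 83.9] tw -0.003  -> [0.5208 0.367  0.075 ] h 0.253 rows>= 3
off [0.0, 0.0, 32.0] tw 0.0  -> [0.5208 0.367  0.043 ] h 0.253 rows>= 1
t 5.15 tcp [0.4484 0.3418 0.3139] grasp [0.4485 0.3418 0.1589] F [ 0.0997 -0.5337 -0.3064] w 0.399
x [-0.2475  0.9689 -0.    ] y [0.9689 0.2475 0.001 ] z [ 0.001   0.0002 -1.    ]
```

>>> play_rows(
  increments=[
    {"offset": [3, 38, 40], "twist": 0, "grip": 0.25},
    {"offset": [6, 70, 70], "twist": 0, "grip": 0.25},
    {"offset": [6.5, 76.3, 84], "twist": 0, "grip": 0.25},
    {"offset": [6.5, 76.3, 84], "twist": 0, "grip": 0.25},
    {"offset": [6.5, 76.3, 84], "twist": 0, "grip": 0.25},
  ],
)

```text
time: 5.57
tool_pos: [0.5218, 0.3669, 0.2273]
tool_rot: [-0.001, 0.614, 0.789, -0.002]
contact_force: [0.3, 0.9, 0.8]
gripper_width: 0.244
```

```bash
python3 - <<'E'
from h import *
plan([((.5208,.367,.042),.253)]); st()
E
```

```text
off [0.5, -0.4, 30.3] tw -0.004  -> [0.5208 0.367  0.042 ] h 0.253 rows>= 1
t 5.57 tcp [0.5218 0.3669 0.2273] grasp [0.5213 0.3666 0.0723] F [0.2958 0.8671 0.8179] w 0.244
x [-0.2464  0.9692 -0.0011] y [ 0.9692  0.2464 -0.0039] z [-0.0036 -0.002  -1.    ]
```

>>> play_rows(
  increments=[
    {"offset": [0, 0, 12], "twist": 0, "grip": 0.25},
    {"offset": [0, 0, 24], "twist": 0, "grip": 0.25},
    {"offset": [0, 0, 32], "twist": 0, "grip": 0.25},
    {"offset": [0, 0, 32], "twist": 0, "grip": 0.25},
    {"offset": [0, 0, 33], "twist": 0, "grip": 0.25},
  ],
)

```text
time: 5.98
tool_pos: [0.5209, 0.3674, 0.1995]
tool_rot: [0.0, 0.613, 0.79, 0.001]
contact_force: [-4.7, -3.5, 15.3]
gripper_width: 0.253
```

>>> play_rows(
  increments=[
    {"offset": [0, 0, 0], "twist": 0, "grip": 0.15},
    {"offset": [0, 0, 0], "twist": 0, "grip": 0.1},
    {"offset": [0, 0, 0], "twist": 0, "grip": 0.0},
    {"offset": [0, 0, 0], "twist": 0, "grip": 0.0},
    {"offset": [0, 0, 0], "twist": 0, "grip": 0.0},
  ],
)

```text
time: 6.4
tool_pos: [0.5209, 0.3676, 0.1999]
tool_rot: [0.001, 0.613, 0.79, 0.002]
contact_force: [-3.2, -0.9, 10.3]
gripper_width: 0.057
```

>>> play_rows(
  increments=[
    {"offset": [0, 0, -1], "twist": 0, "grip": 0.0},
    {"offset": [0, 0, -5], "twist": 0, "grip": 0.0},
    {"offset": [0, 0, -20], "twist": 0, "grip": 0.0},
    {"offset": [0, 0, -50], "twist": 0, "grip": 0.0},
    {"offset": [0, 0, -60], "twist": 0, "grip": 0.0},
  ],
)

```text
time: 6.82
tool_pos: [0.5213, 0.3675, 0.2611]
tool_rot: [0.001, 0.613, 0.79, 0.003]
contact_force: [1.2, 0.2, 1.7]
gripper_width: 0.055
```

>>> play_rows(
  increments=[
    {"offset": [0, 0, -40], "twist": 0, "grip": 0.0},
    {"offset": [0, 0, -80], "twist": 0, "grip": 0.0},
    {"offset": [0, -40, -90], "twist": 0, "grip": 0.0},
    {"offset": [0, -80, -90], "twist": 0, "grip": 0.0},
    {"offset": [0, -80, -90], "twist": 0, "grip": 0.0},
  ],
)

```text
time: 7.23
tool_pos: [0.4377, 0.3458, 0.3456]
tool_rot: [-0.001, 0.613, 0.79, -0.002]
contact_force: [0.1, 0.1, -2.8]
gripper_width: 0.057
```

```bash
python3 - <<'E'
from h import *
st()
t=manip.grab_frame("top");s=manip.grab_frame("side")
cv2.imwrite("pics/c6.png",np.hstack([cv2.resize(t[195:255,130:220],(450,300),interpolation=3),cv2.resize(s[120:225,185:275],(340,397),interpolation=3)[:300]]))
find("brush_mid","side");find("brush_mid","top")
E
```

```text
t 7.23 tcp [0.4377 0.3458 0.3456] grasp [0.437  0.3455 0.1906] F [ 0.0705  0.0737 -2.8082] w 0.057
x [-0.2492  0.9685 -0.0005] y [ 0.9685  0.2492 -0.0049] z [-0.0046 -0.0017 -1.    ]
tip_of brush_mid side 0.53 [0.4461 0.3336 0.1773] [214. 168.]
tip_of brush_mid side 0.41 [0.5259 0.2564 0.0292] [239. 212.]
tip_of brush_mid side 0.33 [0.6012 0.1452 0.0936] [265. 209.]
tip_of brush_mid top 0.56 [0.44   0.3314 0.1743] [177. 250.]
```

View pics/c6.png

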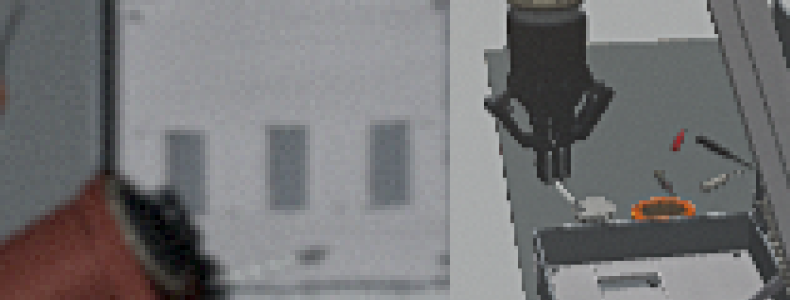

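```bash
python3 - <<'E'
from h import *
plan([((.39,.19,.23),.17),((.38,.02,.23),.1),((.39,-.15,.23),0.05),((.46,-.31,.22),0),((.586,-.369,.18),0),((.586,-.369,.05),0)])
E
```

```text
off [-139.3, -91.0, -37.7] tw 0.08  -> [0.39 0.19 0.23] h 0.17 rows>= 5
off [-165.9, -38.6, 0.0] tw 0.07  -> [0.38 0.02 0.23] h 0.1 rows>= 5
off [-170.1, -7.0, 0.0] tw 0.05  -> [ 0.39 -0.15  0.23] h 0.05 rows>= 5
off [-163.3, 61.9, 10.0] tw 0.05  -> [ 0.46 -0.31  0.22] h 0.0 rows>= 5
off [-59.0, 126.0, 40.0] tw 0.0  -> [ 0.586 -0.369  0.18 ] h 0.0 rows>= 4
off [0.0, 0.0, 130.0] tw 0.0  -> [ 0.586 -0.369  0.05 ] h 0.0 rows>= 4
```

>>> play_rows(
  increments=[
    {"offset": [-28, -18, -8], "twist": 0.016, "grip": 0},
    {"offset": [-56, -36, -15], "twist": 0.032, "grip": 0},
    {"offset": [-84, -55, -23], "twist": 0.048, "grip": 0},
    {"offset": [-111, -73, -30], "twist": 0.064, "grip": 0},
    {"offset": [-139, -91, -38], "twist": 0.08, "grip": 0},
  ],
)

```text
time: 7.85
tool_pos: [0.3898, 0.189, 0.3855]
tool_rot: [0.0, 0.645, 0.764, 0.0]
contact_force: [-0.1, -0.7, 1.2]
gripper_width: 0.059
```

>>> play_rows(
  increments=[
    {"offset": [-33, -8, 0], "twist": 0.014, "grip": 0},
    {"offset": [-66, -15, 0], "twist": 0.028, "grip": 0},
    {"offset": [-100, -23, 0], "twist": 0.042, "grip": 0},
    {"offset": [-133, -31, 0], "twist": 0.056, "grip": 0},
    {"offset": [-166, -38.6, 0], "twist": 0.07, "grip": 0},
  ],
)

```text
time: 8.27
tool_pos: [0.3798, 0.018, 0.3859]
tool_rot: [0.001, 0.671, 0.741, 0.001]
contact_force: [0.1, 0.1, 1.1]
gripper_width: 0.054
```

>>> play_rows(
  increments=[
    {"offset": [-34, -1.4, 0], "twist": 0.01, "grip": 0},
    {"offset": [-68, -2.8, 0], "twist": 0.02, "grip": 0},
    {"offset": [-102, -4, 0], "twist": 0.03, "grip": 0},
    {"offset": [-136, -6, 0], "twist": 0.04, "grip": 0},
    {"offset": [-170, -7, 0], "twist": 0.05, "grip": 0},
  ],
)

```text
time: 8.68
tool_pos: [0.3898, -0.1527, 0.3858]
tool_rot: [0.001, 0.69, 0.724, 0.0]
contact_force: [0.0, 0.2, 0.2]
gripper_width: 0.055
```

>>> play_rows(
  increments=[
    {"offset": [-33, 12, 2], "twist": 0.01, "grip": 0},
    {"offset": [-65, 25, 4], "twist": 0.02, "grip": 0},
    {"offset": [-98, 37, 6], "twist": 0.03, "grip": 0},
    {"offset": [-131, 50, 8], "twist": 0.04, "grip": 0},
    {"offset": [-163, 62, 10], "twist": 0.05, "grip": 0},
  ],
)

```text
time: 9.1
tool_pos: [0.4606, -0.3129, 0.3748]
tool_rot: [0.0, 0.708, 0.706, 0.0]
contact_force: [0.7, 0.6, 0.6]
gripper_width: 0.057
```

>>> play_rows(
  increments=[
    {"offset": [-15, 32, 10], "twist": 0, "grip": 0},
    {"offset": [-30, 63, 20], "twist": 0, "grip": 0},
    {"offset": [-45, 95, 30], "twist": 0, "grip": 0},
    {"offset": [-59, 126, 40], "twist": 0, "grip": 0},
    {"offset": [-59, 126, 40], "twist": 0, "grip": 0},
  ],
)

```text
time: 9.52
tool_pos: [0.5891, -0.3714, 0.3284]
tool_rot: [-0.003, 0.707, 0.707, -0.0]
contact_force: [-1.1, 0.7, -1.4]
gripper_width: 0.056
```

```bash
python3 - <<'E'
from h import *
st();plan([((.586,-.369,.048),0)])
find("brush_mid","side");find("brush_mid","top")
E
```

```text
t 9.52 tcp [ 0.5891 -0.3714  0.3284] grasp [ 0.5886 -0.3709  0.1734] F [-1.052   0.7176 -1.4082] w 0.056
x [0.0003 1.     0.0035] y [ 1.     -0.0003 -0.0036] z [-0.0036  0.0035 -1.    ]
off [1.9, -2.6, 125.4] tw -0.0  -> [ 0.586 -0.369  0.048] h 0.0 rows>= 4
tip_of brush_mid side 0.53 [0.4461 0.3336 0.1773] [214. 168.]
tip_of brush_mid side 0.41 [0.5259 0.2564 0.0292] [239. 212.]
tip_of brush_mid side 0.33 [0.6012 0.1452 0.0936] [265. 209.]
tip_of brush_mid top 0.56 [0.44   0.3314 0.1743] [177. 250.]
```

>>> play_rows(
  increments=[
    {"offset": [0, 0, 35], "twist": 0, "grip": 0},
    {"offset": [0, 0, 70], "twist": 0, "grip": 0},
    {"offset": [0, 0, 105], "twist": 0, "grip": 0},
    {"offset": [0, 0, 136], "twist": 0, "grip": 0},
    {"offset": [0, 0, 141], "twist": 0, "grip": 0},
  ],
)

```text
time: 10.03
tool_pos: [0.5828, -0.3673, 0.188]
tool_rot: [-0.005, 0.707, 0.707, -0.001]
contact_force: [-0.3, 1.6, -1.3]
gripper_width: 0.055
```

>>> play_rows(
  increments=[
    {"offset": [0, 0, 0], "twist": 0, "grip": 0},
    {"offset": [0, 0, 0], "twist": 0, "grip": 0.15},
    {"offset": [0, 0, 0], "twist": 0, "grip": 0.3},
    {"offset": [0, 0, 0], "twist": 0, "grip": 0.3},
    {"offset": [0, 0, 0], "twist": 0, "grip": 0.3},
  ],
)

```text
time: 10.45
tool_pos: [0.5862, -0.3693, 0.1967]
tool_rot: [0.002, 0.707, 0.707, 0.0]
contact_force: [0.5, 0.5, 0.4]
gripper_width: 0.301
```

>>> play_rows(
  increments=[
    {"offset": [0, 0, -30], "twist": 0, "grip": 0.3},
    {"offset": [0, 0, -70], "twist": 0, "grip": 0.3},
    {"offset": [0, 0, -110], "twist": 0, "grip": 0.3},
    {"offset": [0, 0, -150], "twist": 0, "grip": 0.4},
    {"offset": [0, -30, -160], "twist": 0, "grip": 0.4},
  ],
)

```text
time: 10.87
tool_pos: [0.5589, -0.3693, 0.365]
tool_rot: [0.009, 0.706, 0.708, 0.001]
contact_force: [-0.1, -1.4, 2.3]
gripper_width: 0.395
```

>>> play_rows(
  increments=[
    {"offset": [20, -30, 0], "twist": 0, "grip": 0.4},
    {"offset": [50, -60, 0], "twist": 0, "grip": 0.4},
    {"offset": [80, -90, 0], "twist": 0, "grip": 0.4},
    {"offset": [110, -120, 0], "twist": 0, "grip": 0.4},
    {"offset": [140, -130, 0], "twist": 0, "grip": 0.4},
  ],
)

```text
time: 11.28
tool_pos: [0.4229, -0.2276, 0.3542]
tool_rot: [0.0, 0.708, 0.706, -0.0]
contact_force: [0.8, 0.2, 0.1]
gripper_width: 0.401
```

```bash
cat >> h.py <<'E'
def nuts(t=None,c="top",z=.057,xmin=.3):
    t=manip.grab_frame(c) if t is None else t
    hsv=cv2.cvtColor(t,cv2.COLOR_BGR2HSV); m=cv2.inRange(hsv,(5,120,110),(22,255,255))
    n,l,stt,cc=cv2.connectedComponentsWithStats(m)
    for i in range(1,n):
        if 12<stt[i,4]<150:
            ys,xs=np.where(l==i); P=np.array([pix2w(c,(x,y),z) for x,y in zip(xs,ys)])[:,:2]
            q=P.mean(0);u,S,vt=np.linalg.svd(P-q);print("nut",cc[i].round(1),stt[i,4],"w",q,"axis deg",np.degrees(np.arctan2(vt[0,1],vt[0,0]))%180,S)
E
python3 - <<'E'
from h import *
st();t=manip.grab_frame("top");s=manip.grab_frame("side");nuts(t)
find("brush_mid","side");find("brush_mid","top")
cv2.imwrite("pics/c7.png",np.hstack([cv2.resize(t[180:270,300:420],(400,300),interpolation=3),cv2.resize(s[260:380,200:360],(400,300),interpolation=3)]))
E
```

```text
t 11.28 tcp [ 0.4229 -0.2276  0.3542] grasp [ 0.4229 -0.2278  0.1992] F [0.8108 0.1589 0.1472] w 0.401
x [ 0.002  1.    -0.001] y [ 1.     -0.002   0.0002] z [ 0.0002 -0.001  -1.    ]
nut [318.6 256.6] 25 w [ 0.4105 -0.1701] axis deg 41.11547261538786 [0.0385 0.0179]
tip_of brush_mid side 0.67 [ 0.5873 -0.3847  0.006 ] [297. 332.]
tip_of brush_mid top 0.48 [ 0.5872 -0.3838  0.0067] [371. 210.]
```

View pics/c7.png

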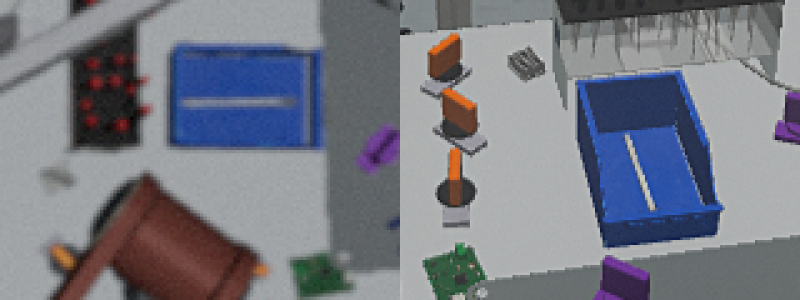

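```bash
python3 - <<'E'
from h import *
plan([((.4103,-.2752,.13),.642),((.4103,-.2752,.044),None)])
E
```

```text
off [-23.3, -7.7, 35.0] tw -0.321  -> [ 0.418  -0.2519  0.165 ] h 0.321 rows>= 3
off [-19.7, -14.7, 35.0] tw -0.321  -> [ 0.4103 -0.2752  0.13  ] h 0.642 rows>= 3
off [0.0, 0.0, 86.0] tw 0.0  -> [ 0.4103 -0.2752  0.044 ] h 0.642 rows>= 3
```

>>> play_rows(
  increments=[
    {"offset": [-8, -3, 12], "twist": -0.1, "grip": 0.5},
    {"offset": [-16, -5, 23], "twist": -0.21, "grip": 0.5},
    {"offset": [-23, -8, 35], "twist": -0.321, "grip": 0.5},
    {"offset": [-23, -8, 35], "twist": -0.321, "grip": 0.5},
  ],
)

```text
time: 11.82
tool_pos: [0.4172, -0.253, 0.317]
tool_rot: [-0.001, 0.585, 0.811, -0.0]
contact_force: [-0.5, 0.4, 0.1]
gripper_width: 0.501
```

>>> play_rows(
  increments=[
    {"offset": [-7, -5, 12], "twist": -0.1, "grip": 0.5},
    {"offset": [-14, -10, 23], "twist": -0.21, "grip": 0.5},
    {"offset": [-20, -15, 35], "twist": -0.321, "grip": 0.5},
    {"offset": [-20, -15, 35], "twist": -0.321, "grip": 0.5},
    {"offset": [-20, -15, 35], "twist": -0.321, "grip": 0.5},
  ],
)

```text
time: 12.23
tool_pos: [0.4098, -0.2759, 0.284]
tool_rot: [-0.0, 0.45, 0.893, 0.0]
contact_force: [0.1, -0.1, 1.5]
gripper_width: 0.497
```

```bash
python3 - <<'E'
from h import *
st();plan([((.4103,-.2752,.044),.642)]);manip.grab_frame("side");find("tnut_a_mid","side")
E
```

```text
t 12.23 tcp [ 0.4098 -0.2759  0.284 ] grasp [ 0.4098 -0.2758  0.129 ] F [ 0.1094 -0.1493  1.4825] w 0.497
x [-0.5943  0.8042  0.0007] y [0.8042 0.5943 0.0002] z [-0.0003  0.0006 -1.    ]
off [0.2, 0.8, 85.0] tw -0.006  -> [ 0.4103 -0.2752  0.044 ] h 0.642 rows>= 3
tip_of tnut_a_mid side 0.72 [ 0.4077 -0.2778  0.0278] [223. 307.]
tip_of tnut_a_mid side 0.52 [ 0.5869 -0.3838  0.0083] [297. 331.]
tip_of tnut_a_mid side 0.44 [0.5292 0.2564 0.0284] [240. 212.]
```

>>> play_rows(
  increments=[
    {"offset": [0, 0, 30], "twist": 0, "grip": 0.5},
    {"offset": [0, 0, 60], "twist": 0, "grip": 0.5},
    {"offset": [0, 0, 78], "twist": 0, "grip": 0.5},
    {"offset": [0, 0, 86], "twist": 0, "grip": 0.5},
    {"offset": [0, 0, 86], "twist": 0, "grip": 0.5},
  ],
)

```text
time: 12.75
tool_pos: [0.4093, -0.2747, 0.1965]
tool_rot: [-0.001, 0.448, 0.894, 0.0]
contact_force: [0.5, 0.3, 1.0]
gripper_width: 0.502
```

>>> play_rows(
  increments=[
    {"offset": [0, 0, 0], "twist": 0, "grip": 0.3},
    {"offset": [0, 0, 0], "twist": 0, "grip": 0.1},
    {"offset": [0, 0, 0], "twist": 0, "grip": 0.0},
    {"offset": [0, 0, 0], "twist": 0, "grip": 0.0},
    {"offset": [0, 0, 0], "twist": 0, "grip": 0.0},
  ],
)

```text
time: 13.17
tool_pos: [0.4102, -0.2759, 0.1994]
tool_rot: [0.002, 0.448, 0.894, -0.0]
contact_force: [-0.5, 0.9, 4.6]
gripper_width: 0.128
```

```bash
python3 - <<'E'
from h import *
st();plan([((.4103,-.2752,.16),None),((.40,-.13,.19),.8),((.38,.02,.2),1.1),((.4,.19,.2),1.35),((.46,.33,.19),1.603),((.5215,.4165,.12),1.603)])
E
```

```text
t 13.17 tcp [ 0.4102 -0.2759  0.1994] grasp [ 0.4105 -0.2763  0.0444] F [-0.5411  0.9181  4.6075] w 0.128
x [-0.5986  0.801  -0.0031] y [0.801  0.5986 0.0007] z [ 0.0024 -0.0021 -1.    ]
off [1.0, 0.4, -115.6] tw 0.0  -> [ 0.4103 -0.2752  0.16  ] h 0.642 rows>= 3
off [122.5, 78.7, -30.0] tw -0.158  -> [ 0.4  -0.13  0.19] h 0.8 rows>= 4
off [118.9, 93.7, -10.0] tw -0.3  -> [0.38 0.02 0.2 ] h 1.1 rows>= 4
off [59.3, 160.6, 0.0] tw -0.25  -> [0.4  0.19 0.2 ] h 1.35 rows>= 5
off [-27.9, 149.7, 10.0] tw -0.253  -> [0.46 0.33 0.19] h 1.603 rows>= 4
off [-64.3, 84.5, 70.0] tw 0.0  -> [0.5215 0.4165 0.12  ] h 1.603 rows>= 4
```

>>> play_rows(
  increments=[
    {"offset": [0, 0, -20], "twist": 0, "grip": 0},
    {"offset": [0, 0, -60], "twist": 0, "grip": 0},
    {"offset": [0, 0, -100], "twist": 0, "grip": 0},
    {"offset": [0, 0, -116], "twist": 0, "grip": 0},
  ],
)

```text
time: 13.5
tool_pos: [0.4104, -0.2762, 0.3198]
tool_rot: [0.004, 0.448, 0.894, -0.001]
contact_force: [0.9, -1.2, 0.4]
gripper_width: 0.133
```

>>> play_rows(
  increments=[
    {"offset": [24, 16, -6], "twist": -0.03, "grip": 0},
    {"offset": [49, 31, -12], "twist": -0.06, "grip": 0},
    {"offset": [74, 47, -18], "twist": -0.09, "grip": 0},
    {"offset": [98, 63, -24], "twist": -0.12, "grip": 0},
    {"offset": [122.5, 79, -30], "twist": -0.158, "grip": 0},
  ],
)

```text
time: 13.92
tool_pos: [0.3988, -0.1287, 0.344]
tool_rot: [0.0, 0.376, 0.927, 0.0]
contact_force: [0.4, 0.1, -0.7]
gripper_width: 0.13
```

>>> play_rows(
  increments=[
    {"offset": [24, 19, -2], "twist": -0.06, "grip": 0},
    {"offset": [48, 38, -4], "twist": -0.12, "grip": 0},
    {"offset": [71, 56, -6], "twist": -0.18, "grip": 0},
    {"offset": [95, 75, -8], "twist": -0.24, "grip": 0},
    {"offset": [119, 94, -10], "twist": -0.3, "grip": 0},
  ],
)

```text
time: 14.33
tool_pos: [0.3788, 0.0217, 0.3539]
tool_rot: [0.0, 0.232, 0.973, 0.0]
contact_force: [0.6, -0.1, -0.6]
gripper_width: 0.133
```

>>> play_rows(
  increments=[
    {"offset": [12, 32, 0], "twist": -0.05, "grip": 0},
    {"offset": [24, 64, 0], "twist": -0.1, "grip": 0},
    {"offset": [36, 96, 0], "twist": -0.15, "grip": 0},
    {"offset": [47, 128, 0], "twist": -0.2, "grip": 0},
    {"offset": [59, 160.6, 0], "twist": -0.25, "grip": 0},
  ],
)

```text
time: 14.75
tool_pos: [0.3994, 0.192, 0.3539]
tool_rot: [0.0, 0.109, 0.994, 0.0]
contact_force: [1.2, -1.7, -0.1]
gripper_width: 0.127
```

>>> play_rows(
  increments=[
    {"offset": [-6, 30, 2], "twist": -0.05, "grip": 0},
    {"offset": [-11, 60, 4], "twist": -0.1, "grip": 0},
    {"offset": [-17, 90, 6], "twist": -0.15, "grip": 0},
    {"offset": [-22, 120, 8], "twist": -0.2, "grip": 0},
    {"offset": [-28, 150, 10], "twist": -0.253, "grip": 0},
  ],
)

```text
time: 15.17
tool_pos: [0.46, 0.3321, 0.3434]
tool_rot: [-0.0, -0.018, 1.0, -0.0]
contact_force: [0.4, 0.3, -0.3]
gripper_width: 0.129
```

>>> play_rows(
  increments=[
    {"offset": [-16, 21, 12], "twist": 0, "grip": 0},
    {"offset": [-32, 42, 25], "twist": 0, "grip": 0},
    {"offset": [-48, 63, 37], "twist": 0, "grip": 0},
    {"offset": [-64, 84, 50], "twist": 0, "grip": 0},
    {"offset": [-64, 84, 50], "twist": 0, "grip": 0},
  ],
)

```text
time: 15.58
tool_pos: [0.5219, 0.4185, 0.289]
tool_rot: [-0.002, -0.017, 1.0, -0.001]
contact_force: [-1.2, -1.0, -1.3]
gripper_width: 0.127
```

```bash
python3 - <<'E'
from h import *
a=manip.grab_frame("side");st();plan([((.5215,.4165,.11),1.603)])
s=np.mean([manip.grab_frame("side").astype(float) for _ in range(3)],0).astype(np.uint8)
nuts(s,"side",.14)
st();plan([((.5215,.4165,.11),1.603)])
t=manip.grab_frame("top")
cv2.imwrite("pics/c8.png",np.hstack([cv2.resize(t[205:250,140:220],(400,225),interpolation=3),cv2.resize(s[140:220,195:275],(400,400),interpolation=3)[:225]]) if 0 else cv2.resize(s[120:220,195:295],(600,600),interpolation=3))
find("tnut_a_mid","side")
E
```

```text
t 15.63 tcp [0.5213 0.4174 0.2905] grasp [0.5206 0.4169 0.1355] F [-0.2014 -0.2389 -1.6147] w 0.131
x [-0.9994 -0.0332  0.0044] y [-0.0332  0.9994 -0.0026] z [-0.0043 -0.0027 -1.    ]
off [-0.9, -0.5, 25.5] tw 0.001  -> [0.5215 0.4165 0.11  ] h 1.603 rows>= 1
nut [42.8 16.6] 21 w [-1.3506  6.0965] axis deg 107.8746617925654 [0.8888 0.1005]
nut [254.6  47.5] 17 w [1.0941 3.2669] axis deg 99.45870056617663 [0.1461 0.0876]
nut [ 2.5 89. ] 48 w [-0.7036  1.8754] axis deg 106.50640764198606 [0.4117 0.0715]
nut [ 21.2 155.1] 82 w [-0.3096  0.6897] axis deg 107.59683320456391 [0.2487 0.0979]
nut [244.3 173.5] 22 w [0.5613 0.3545] axis deg 126.53107083911351 [0.0824 0.0306]
nut [217.4 277.2] 41 w [ 0.3953 -0.2934] axis deg 45.30612475430172 [0.0795 0.0194]
nut [221.5 325.5] 54 w [ 0.3864 -0.4755] axis deg 83.16367286579002 [0.0936 0.0179]
t 15.78 tcp [0.521  0.4161 0.2942] grasp [0.521  0.4161 0.1392] F [ 0.9514 -0.1392 -0.5134] w 0.13
x [-0.9995 -0.032  -0.0002] y [-0.032   0.9995 -0.    ] z [ 0.0002 -0.     -1.    ]
off [-0.5, 0.4, 29.2] tw -0.0  -> [0.5215 0.4165 0.11  ] h 1.603 rows>= 1
tip_of tnut_a_mid side 0.68 [0.5211 0.4184 0.1257] [232. 171.]
tip_of tnut_a_mid side 0.34 [0.5227 0.3366 0.0275] [235. 203.]
```

View pics/c8.png

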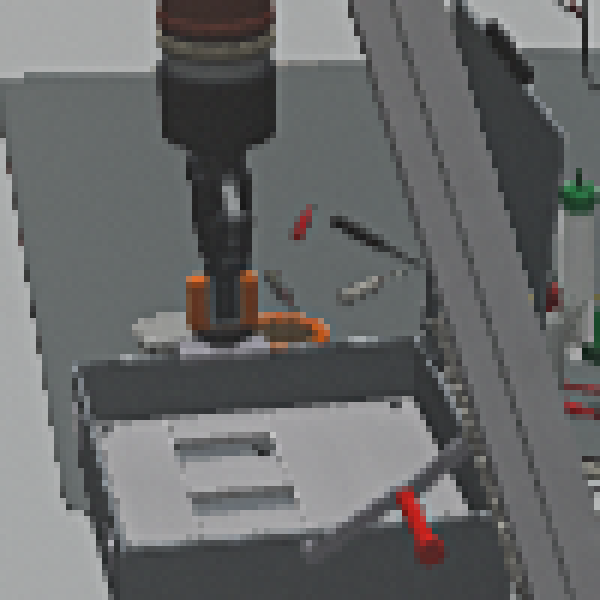

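>>> play_rows(
  increments=[
    {"offset": [-0.5, 0.4, 25], "twist": 0, "grip": 0},
    {"offset": [-0.5, 0.4, 45], "twist": 0, "grip": 0},
    {"offset": [-0.5, 0.4, 58], "twist": 0, "grip": 0},
    {"offset": [-0.5, 0.4, 63], "twist": 0, "grip": 0},
    {"offset": [-0.5, 0.4, 63], "twist": 0, "grip": 0},
  ],
)

```text
time: 16.3
tool_pos: [0.5211, 0.4163, 0.2295]
tool_rot: [-0.001, -0.016, 1.0, -0.001]
contact_force: [0.1, 0.1, -0.2]
gripper_width: 0.132
```

>>> play_rows(
  increments=[
    {"offset": [0, 0, 4], "twist": 0, "grip": 0},
    {"offset": [0, 0, 8], "twist": 0, "grip": 0},
    {"offset": [0, 0, 10], "twist": 0, "grip": 0},
    {"offset": [0, 0, 10], "twist": 0, "grip": 0},
    {"offset": [0, 0, 10], "twist": 0, "grip": 0},
  ],
)

```text
time: 16.72
tool_pos: [0.5227, 0.4175, 0.2251]
tool_rot: [0.001, -0.016, 1.0, 0.001]
contact_force: [-4.0, -4.0, 12.0]
gripper_width: 0.126
```

```bash
python3 - <<'E'
from h import *
st();plan([((.5215,.4165,.0545),1.603)])
E
```

```text
t 16.72 tcp [0.5227 0.4175 0.2251] grasp [0.5231 0.4177 0.0701] F [-4.0317 -3.9787 12.0366] w 0.126
x [-0.9995 -0.0323 -0.0025] y [-0.0323  0.9995  0.0013] z [ 0.0025  0.0013 -1.    ]
off [1.6, -1.2, 15.6] tw 0.0  -> [0.5215 0.4165 0.0545] h 1.603 rows>= 1
```

>>> play_rows(
  increments=[
    {"offset": [2, 0, 0], "twist": 0, "grip": 0},
    {"offset": [2, 0, 0], "twist": 0, "grip": 0},
    {"offset": [2, -2, 0], "twist": 0, "grip": 0},
    {"offset": [2, -2, 0], "twist": 0, "grip": 0},
    {"offset": [2, -2, 0], "twist": 0, "grip": 0},
  ],
)

```text
time: 17.13
tool_pos: [0.5199, 0.4149, 0.2213]
tool_rot: [0.0, -0.016, 1.0, 0.0]
contact_force: [0.7, 0.2, -0.6]
gripper_width: 0.131
```

>>> play_rows(
  increments=[
    {"offset": [-2, 0, 0], "twist": 0, "grip": 0},
    {"offset": [-2, 0, 0], "twist": 0, "grip": 0},
    {"offset": [-4, 0, 0], "twist": 0, "grip": 0},
    {"offset": [-4, 0, 0], "twist": 0, "grip": 0},
    {"offset": [-4, 0, 0], "twist": 0, "grip": 0},
  ],
)

```text
time: 17.55
tool_pos: [0.5233, 0.415, 0.22]
tool_rot: [-0.001, -0.016, 1.0, -0.0]
contact_force: [-2.7, -0.4, -0.2]
gripper_width: 0.128
```

>>> play_rows(
  increments=[
    {"offset": [0, 2, 0], "twist": 0, "grip": 0},
    {"offset": [0, 2, 0], "twist": 0, "grip": 0},
    {"offset": [0, 4, 0], "twist": 0, "grip": 0},
    {"offset": [0, 4, 0], "twist": 0, "grip": 0},
    {"offset": [0, 4, 0], "twist": 0, "grip": 0},
  ],
)

```text
time: 17.97
tool_pos: [0.5233, 0.4182, 0.22]
tool_rot: [-0.001, -0.016, 1.0, -0.002]
contact_force: [-3.5, -5.7, 0.3]
gripper_width: 0.131
```

```bash
python3 - <<'E'
from h import *
st();plan([((.5215,.4165,.0545),1.603)])
E
```

```text
t 17.97 tcp [0.5233 0.4182 0.22  ] grasp [0.523  0.4176 0.065 ] F [-3.4948 -5.6918  0.3429] w 0.131
x [-0.9995 -0.0322  0.0023] y [-0.0322  0.9995 -0.0037] z [-0.0022 -0.0038 -1.    ]
off [1.5, -1.1, 10.5] tw 0.0  -> [0.5215 0.4165 0.0545] h 1.603 rows>= 1
```

>>> play_rows(
  increments=[
    {"offset": [3, -3.5, 2], "twist": 0, "grip": 0},
    {"offset": [3, -3.5, 6], "twist": 0, "grip": 0},
    {"offset": [3, -3.5, 11], "twist": 0, "grip": 0},
    {"offset": [3, -3.5, 12], "twist": 0, "grip": 0},
    {"offset": [3, -3.5, 12], "twist": 0, "grip": 0},
  ],
)

```text
time: 18.38
tool_pos: [0.5213, 0.4158, 0.2095]
tool_rot: [0.001, -0.016, 1.0, 0.001]
contact_force: [-0.1, -0.4, 1.6]
gripper_width: 0.134
```

```bash
python3 - <<'E'
from h import *
st()
E
```

```text
t 18.38 tcp [0.5213 0.4158 0.2095] grasp [0.5216 0.416  0.0545] F [-0.0685 -0.3589  1.5919] w 0.134
x [-0.9995 -0.0323 -0.0021] y [-0.0323  0.9995  0.0011] z [ 0.0021  0.0012 -1.    ]
```

>>> play_rows(
  increments=[
    {"offset": [0, 0, 0], "twist": 0.12, "grip": 0},
    {"offset": [0, 0, 0], "twist": 0.24, "grip": 0},
    {"offset": [0, 0, 0], "twist": 0.36, "grip": 0},
    {"offset": [0, 0, 0], "twist": 0.48, "grip": 0},
    {"offset": [0, 0, 0], "twist": 0.6, "grip": 0},
  ],
)

```text
time: 18.8
tool_pos: [0.5215, 0.4158, 0.2095]
tool_rot: [0.001, 0.283, 0.959, 0.001]
contact_force: [0.9, -0.3, 1.4]
gripper_width: 0.129
```

>>> play_rows(
  increments=[
    {"offset": [0, 0, 0], "twist": 0.12, "grip": 0},
    {"offset": [0, 0, 0], "twist": 0.24, "grip": 0},
    {"offset": [0, 0, 0], "twist": 0.36, "grip": 0},
    {"offset": [0, 0, 0], "twist": 0.48, "grip": 0},
    {"offset": [0, 0, 0], "twist": 0.6, "grip": 0},
  ],
)

```text
time: 19.22
tool_pos: [0.5215, 0.4158, 0.2095]
tool_rot: [0.001, 0.554, 0.833, 0.001]
contact_force: [1.1, 1.2, 1.8]
gripper_width: 0.134
```

>>> play_rows(
  increments=[
    {"offset": [0, 0, 0], "twist": 0.12, "grip": 0},
    {"offset": [0, 0, 0], "twist": 0.24, "grip": 0},
    {"offset": [0, 0, 0], "twist": 0.37, "grip": 0},
    {"offset": [0, 0, 0], "twist": 0.37, "grip": 0},
    {"offset": [0, 0, 0], "twist": 0.37, "grip": 0},
  ],
)

```text
time: 19.63
tool_pos: [0.5213, 0.4158, 0.2095]
tool_rot: [0.0, 0.694, 0.72, 0.001]
contact_force: [1.4, 0.3, 2.3]
gripper_width: 0.133
```

```bash
python3 - <<'E'
from h import *
st();plan([((.5215,.4165,.0545),.032)]); print(manip.state()["ft_torque"])
E
```

```text
t 19.63 tcp [0.5213 0.4158 0.2095] grasp [0.5216 0.4159 0.0545] F [1.4066 0.3433 2.2509] w 0.133
x [-0.0359  0.9994  0.0012] y [0.9994 0.0359 0.0021] z [ 0.002   0.0013 -1.    ]
off [0.6, -0.1, -0.0] tw 0.004  -> [0.5215 0.4165 0.0545] h 0.032 rows>= 1
[ 0.0674 -0.2174 -0.0073]
```

```bash
python3 - <<'E'
from h import *
plan([((.5216,.416,.17),None),((.44,.27,.2),-.1),((.39,.11,.2),-.3),((.385,-.05,.2),-.55),((.405,-.174,.18),-.817)])
E
```

```text
off [0.1, -0.0, -115.5] tw 0.0  -> [0.5216 0.416  0.17  ] h 0.036 rows>= 3
off [-143.0, -86.8, -30.0] tw 0.136  -> [0.44 0.27 0.2 ] h -0.1 rows>= 5
off [-164.2, -33.8, 0.0] tw 0.2  -> [0.39 0.11 0.2 ] h -0.3 rows>= 5
off [-154.3, 42.5, 0.0] tw 0.25  -> [ 0.385 -0.05   0.2  ] h -0.55 rows>= 4
off [-95.3, 81.9, 20.0] tw 0.267  -> [ 0.405 -0.174  0.18 ] h -0.817 rows>= 4
```

>>> play_rows(
  increments=[
    {"offset": [0, 0, 0], "twist": 0, "grip": 0.15},
    {"offset": [0, 0, 0], "twist": 0, "grip": 0.35},
    {"offset": [0, 0, 0], "twist": 0, "grip": 0.4},
    {"offset": [0, 0, -10], "twist": 0, "grip": 0.4},
    {"offset": [0, 0, -35], "twist": 0, "grip": 0.4},
  ],
)

```text
time: 20.05
tool_pos: [0.5191, 0.4143, 0.2395]
tool_rot: [-0.001, 0.695, 0.719, -0.004]
contact_force: [-0.9, -0.5, -0.7]
gripper_width: 0.398
```

>>> play_rows(
  increments=[
    {"offset": [0, 0, -40], "twist": 0, "grip": 0.4},
    {"offset": [0, 0, -80], "twist": 0, "grip": 0.4},
    {"offset": [0, 0, -80], "twist": 0, "grip": 0.4},
  ],
)

```text
time: 20.3
tool_pos: [0.5228, 0.4168, 0.3354]
tool_rot: [0.002, 0.695, 0.719, 0.008]
contact_force: [1.3, 0.8, 1.8]
gripper_width: 0.401
```

>>> play_rows(
  increments=[
    {"offset": [-29, -17, -6], "twist": 0.027, "grip": 0.4},
    {"offset": [-57, -35, -12], "twist": 0.054, "grip": 0.4},
    {"offset": [-86, -52, -18], "twist": 0.08, "grip": 0.4},
    {"offset": [-114, -69, -24], "twist": 0.11, "grip": 0.4},
    {"offset": [-143, -87, -30], "twist": 0.136, "grip": 0.4},
  ],
)

```text
time: 20.72
tool_pos: [0.4376, 0.2685, 0.3543]
tool_rot: [0.0, 0.743, 0.67, 0.0]
contact_force: [0.6, -0.4, 1.0]
gripper_width: 0.398
```

>>> play_rows(
  increments=[
    {"offset": [-33, -7, 0], "twist": 0.04, "grip": 0.4},
    {"offset": [-66, -14, 0], "twist": 0.08, "grip": 0.4},
    {"offset": [-98, -20, 0], "twist": 0.12, "grip": 0.4},
    {"offset": [-131, -27, 0], "twist": 0.16, "grip": 0.4},
    {"offset": [-164, -34, 0], "twist": 0.2, "grip": 0.4},
  ],
)

```text
time: 21.13
tool_pos: [0.3869, 0.1089, 0.3541]
tool_rot: [0.0, 0.806, 0.592, 0.0]
contact_force: [0.4, -0.6, 0.4]
gripper_width: 0.398
```

>>> play_rows(
  increments=[
    {"offset": [-31, 8, 0], "twist": 0.05, "grip": 0.4},
    {"offset": [-62, 17, 0], "twist": 0.1, "grip": 0.4},
    {"offset": [-93, 25, 0], "twist": 0.15, "grip": 0.4},
    {"offset": [-124, 34, 0], "twist": 0.2, "grip": 0.4},
    {"offset": [-154, 42.5, 0], "twist": 0.25, "grip": 0.5},
  ],
)

```text
time: 21.55
tool_pos: [0.3818, -0.0511, 0.3544]
tool_rot: [0.001, 0.874, 0.486, 0.001]
contact_force: [-0.0, -0.6, 0.9]
gripper_width: 0.499
```

```bash
python3 - <<'E'
from h import *
t=manip.grab_frame("top");s=manip.grab_frame("side");nuts(t);nuts(t,z=.067)
st();cv2.imwrite("pics/c9.png",np.hstack([cv2.resize(t[200:270,140:245],(450,300),interpolation=3),cv2.resize(s[165:235,195:275],(343,300),interpolation=3)]))
for c in("side","top"): find("tnut_a_mid",c)
E
```

```text
nut [164.3 228.4] 38 w [0.5225 0.4153] axis deg 89.90079618600952 [0.0716 0.024 ]
nut [319.7 257.8] 36 w [ 0.4064 -0.1742] axis deg 42.2830378103576 [0.0665 0.0216]
nut [373.2 260.1] 40 w [ 0.396  -0.3738] axis deg 82.28155194924427 [0.074  0.0244]
nut [164.3 228.4] 38 w [0.522 0.412] axis deg 89.90079618600943 [0.0711 0.0238]
nut [319.7 257.8] 36 w [ 0.4067 -0.1734] axis deg 42.2830378103576 [0.066  0.0214]
nut [373.2 260.1] 40 w [ 0.3964 -0.3717] axis deg 82.28155194924429 [0.0735 0.0242]
t 21.65 tcp [ 0.3821 -0.0527  0.3544] grasp [ 0.3823 -0.053   0.1994] F [-0.4765  0.8034 -0.288 ] w 0.498
x [ 0.5309  0.8474 -0.0007] y [ 0.8474 -0.5309  0.0018] z [ 0.0012 -0.0015 -1.    ]
tip_of tnut_a_mid side 0.56 [0.5198 0.4158 0.0422] [232. 191.]
tip_of tnut_a_mid side 0.49 [ 0.3961 -0.3805  0.0253] [223. 335.]
tip_of tnut_a_mid top 0.62 [0.5219 0.4188 0.0336] [165. 229.]
```

View pics/c9.png

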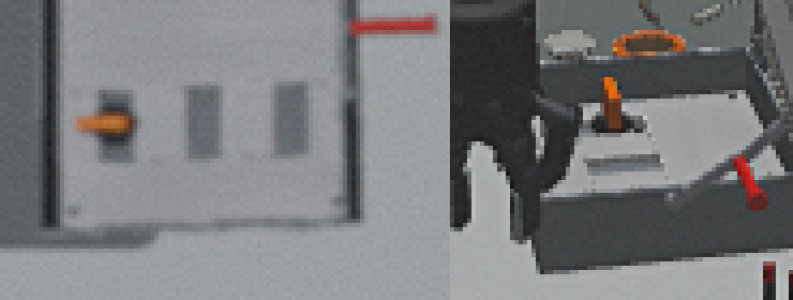

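```bash
python3 - <<'E'
from h import *
plan([((.406,-.1748,.13),-.825),((.406,-.1748,.044),None),((.406,-.1748,.16),None),((.385,-.03,.19),-.95),((.39,.12,.2),-1.25),((.45,.25,.19),-1.539),((.5231,.336,.14),-1.539)])
E
```

```text
off [-93.6, 85.8, 69.0] tw 0.271  -> [ 0.406  -0.1748  0.13  ] h -0.825 rows>= 4
off [0.0, 0.0, 86.0] tw 0.0  -> [ 0.406  -0.1748  0.044 ] h -0.825 rows>= 3
off [0.0, 0.0, -116.0] tw 0.0  -> [ 0.406  -0.1748  0.16  ] h -0.825 rows>= 3
off [82.8, -120.6, -30.0] tw 0.125  -> [ 0.385 -0.03   0.19 ] h -0.95 rows>= 4
off [91.3, -119.1, -10.0] tw 0.3  -> [0.39 0.12 0.2 ] h -1.25 rows>= 4
off [97.9, -104.4, 10.0] tw 0.289  -> [0.45 0.25 0.19] h -1.539 rows>= 4
off [75.8, -83.6, 50.0] tw 0.0  -> [0.5231 0.336  0.14  ] h -1.539 rows>= 3
```

>>> play_rows(
  increments=[
    {"offset": [-25, 23, 15], "twist": 0.07, "grip": 0.5},
    {"offset": [-50, 46, 35], "twist": 0.14, "grip": 0.5},
    {"offset": [-75, 69, 55], "twist": 0.21, "grip": 0.5},
    {"offset": [-93.6, 86, 69], "twist": 0.271, "grip": 0.5},
    {"offset": [-93.6, 86, 69], "twist": 0.271, "grip": 0.5},
  ],
)

```text
time: 22.17
tool_pos: [0.4065, -0.1756, 0.2816]
tool_rot: [-0.002, 0.932, 0.364, -0.002]
contact_force: [0.2, 0.4, 0.0]
gripper_width: 0.5
```

>>> play_rows(
  increments=[
    {"offset": [0, 0, 5], "twist": 0, "grip": 0.5},
    {"offset": [0, 0, 35], "twist": 0, "grip": 0.5},
    {"offset": [0, 0, 65], "twist": 0, "grip": 0.5},
    {"offset": [0, 0, 85], "twist": 0, "grip": 0.5},
    {"offset": [0, 0, 86], "twist": 0, "grip": 0.5},
  ],
)

```text
time: 22.58
tool_pos: [0.405, -0.1716, 0.1949]
tool_rot: [-0.003, 0.93, 0.366, -0.002]
contact_force: [-0.7, 1.2, -0.3]
gripper_width: 0.499
```

>>> play_rows(
  increments=[
    {"offset": [0, 0, 0], "twist": 0, "grip": 0.5},
    {"offset": [0, 0, 0], "twist": 0, "grip": 0.2},
    {"offset": [0, 0, 0], "twist": 0, "grip": 0.0},
    {"offset": [0, 0, 0], "twist": 0, "grip": 0.0},
    {"offset": [0, 0, 0], "twist": 0, "grip": 0.0},
  ],
)

```text
time: 23.0
tool_pos: [0.4073, -0.1748, 0.2006]
tool_rot: [0.001, 0.931, 0.365, 0.001]
contact_force: [0.1, 1.5, 4.2]
gripper_width: 0.128
```

```bash
python3 - <<'E'
from h import *
st()
plan([((.406,-.1748,.16),None),((.385,-.03,.19),-.95),((.39,.12,.2),-1.25),((.45,.25,.19),-1.539),((.5236,.336,.14),-1.539)])
E
```

```text
t 23.0 tcp [ 0.4073 -0.1748  0.2006] grasp [ 0.4078 -0.175   0.0456] F [0.0654 1.456  4.2119] w 0.128
x [0.7337 0.6794 0.0014] y [ 0.6794 -0.7337  0.0032] z [ 0.0032 -0.0014 -1.    ]
off [-1.2, -1.4, -114.4] tw 0.0  -> [ 0.406  -0.1748  0.16  ] h -0.824 rows>= 3
off [83.0, -120.5, -30.0] tw 0.126  -> [ 0.385 -0.03   0.19 ] h -0.95 rows>= 4
off [91.3, -119.1, -10.0] tw 0.3  -> [0.39 0.12 0.2 ] h -1.25 rows>= 4
off [97.9, -104.4, 10.0] tw 0.289  -> [0.45 0.25 0.19] h -1.539 rows>= 4
off [76.3, -83.6, 50.0] tw 0.0  -> [0.5236 0.336  0.14  ] h -1.539 rows>= 3
```

>>> play_rows(
  increments=[
    {"offset": [0, 0, -20], "twist": 0, "grip": 0},
    {"offset": [0, 0, -60], "twist": 0, "grip": 0},
    {"offset": [0, 0, -100], "twist": 0, "grip": 0},
    {"offset": [0, 0, -115], "twist": 0, "grip": 0},
  ],
)

```text
time: 23.33
tool_pos: [0.4075, -0.1753, 0.3201]
tool_rot: [0.004, 0.931, 0.365, 0.003]
contact_force: [1.4, -1.5, -0.8]
gripper_width: 0.129
```

>>> play_rows(
  increments=[
    {"offset": [17, -24, -6], "twist": 0.025, "grip": 0},
    {"offset": [33, -48, -12], "twist": 0.05, "grip": 0},
    {"offset": [50, -72, -18], "twist": 0.075, "grip": 0},
    {"offset": [66, -96, -24], "twist": 0.1, "grip": 0},
    {"offset": [83, -120.5, -30], "twist": 0.126, "grip": 0},
  ],
)

```text
time: 23.75
tool_pos: [0.3849, -0.0287, 0.3443]
tool_rot: [0.0, 0.953, 0.304, 0.0]
contact_force: [1.3, -0.4, -1.1]
gripper_width: 0.129
```

>>> play_rows(
  increments=[
    {"offset": [18, -24, -2], "twist": 0.06, "grip": 0},
    {"offset": [37, -48, -4], "twist": 0.12, "grip": 0},
    {"offset": [55, -71, -6], "twist": 0.18, "grip": 0},
    {"offset": [73, -95, -8], "twist": 0.24, "grip": 0},
    {"offset": [91, -119, -10], "twist": 0.3, "grip": 0},
  ],
)

```text
time: 24.17
tool_pos: [0.3899, 0.1214, 0.3542]
tool_rot: [0.0, 0.987, 0.158, 0.001]
contact_force: [0.5, -0.5, -0.9]
gripper_width: 0.13
```

>>> play_rows(
  increments=[
    {"offset": [20, -21, 2], "twist": 0.06, "grip": 0},
    {"offset": [39, -42, 4], "twist": 0.12, "grip": 0},
    {"offset": [59, -63, 6], "twist": 0.18, "grip": 0},
    {"offset": [78, -84, 8], "twist": 0.24, "grip": 0},
    {"offset": [98, -104, 10], "twist": 0.289, "grip": 0},
  ],
)

```text
time: 24.58
tool_pos: [0.4507, 0.2511, 0.3437]
tool_rot: [0.0, 1.0, 0.015, 0.0]
contact_force: [-0.1, -0.8, -1.5]
gripper_width: 0.129
```

>>> play_rows(
  increments=[
    {"offset": [19, -21, 5], "twist": 0, "grip": 0},
    {"offset": [38, -42, 20], "twist": 0, "grip": 0},
    {"offset": [57, -63, 35], "twist": 0, "grip": 0},
    {"offset": [76.3, -83.6, 50], "twist": 0, "grip": 0},
    {"offset": [76.3, -83.6, 50], "twist": 0, "grip": 0},
  ],
)

```text
time: 25.0
tool_pos: [0.5252, 0.3376, 0.2886]
tool_rot: [0.001, 1.0, 0.016, -0.003]
contact_force: [-1.2, -0.5, -2.5]
gripper_width: 0.128
```

>>> play_rows(
  increments=[
    {"offset": [0, 0, 0], "twist": 0, "grip": 0},
    {"offset": [0, 0, 0], "twist": 0, "grip": 0},
  ],
)

```text
time: 25.17
tool_pos: [0.524, 0.3354, 0.2939]
tool_rot: [0.0, 1.0, 0.016, -0.0]
contact_force: [-0.5, 0.3, -0.8]
gripper_width: 0.13
```

```bash
python3 - <<'E'
from h import *
st()
plan([((.5238,.336,.077),-1.539)])
t=manip.grab_frame("side");find("tnut_a_mid","side")
E
```

```text
t 25.17 tcp [0.524  0.3354 0.2939] grasp [0.524  0.3353 0.1389] F [-0.462   0.3446 -0.8419] w 0.13
x [ 0.9995  0.0318 -0.0003] y [ 0.0318 -0.9995  0.0003] z [-0.0003 -0.0003 -1.    ]
off [-0.2, -0.7, 61.9] tw -0.0  -> [0.5238 0.336  0.077 ] h -1.539 rows>= 2
tip_of tnut_a_mid side 0.51 [0.5212 0.4171 0.0423] [232. 190.]
tip_of tnut_a_mid side 0.29 [ 0.5909 -0.3865  0.009 ] [298. 332.]
tip_of tnut_a_mid side 0.27 [0.6    0.1442 0.0935] [264. 209.]
```

>>> play_rows(
  increments=[
    {"offset": [-0.5, -0.4, 25], "twist": 0, "grip": 0},
    {"offset": [-0.5, -0.4, 45], "twist": 0, "grip": 0},
    {"offset": [-0.5, -0.4, 58], "twist": 0, "grip": 0},
    {"offset": [-0.5, -0.4, 63], "twist": 0, "grip": 0},
    {"offset": [-0.5, -0.4, 63], "twist": 0, "grip": 0},
  ],
)

```text
time: 25.68
tool_pos: [0.523, 0.3354, 0.2299]
tool_rot: [0.0, 1.0, 0.016, -0.001]
contact_force: [0.1, -0.9, -2.0]
gripper_width: 0.133
```

>>> play_rows(
  increments=[
    {"offset": [0, 0, 4], "twist": 0, "grip": 0},
    {"offset": [0, 0, 8], "twist": 0, "grip": 0},
    {"offset": [0, 0, 10], "twist": 0, "grip": 0},
    {"offset": [0, 0, 10], "twist": 0, "grip": 0},
    {"offset": [0, 0, 10], "twist": 0, "grip": 0},
  ],
)

```text
time: 26.1
tool_pos: [0.5238, 0.3361, 0.221]
tool_rot: [-0.0, 1.0, 0.016, 0.0]
contact_force: [-0.3, -0.2, -1.3]
gripper_width: 0.129
```

```bash
python3 - <<'E'
from h import *
st();plan([((.5238,.336,.0555),-1.539)])
E
```

```text
t 26.1 tcp [0.5238 0.3361 0.221 ] grasp [0.5238 0.3361 0.066 ] F [-0.337  -0.1922 -1.3422] w 0.129
x [0.9995 0.0318 0.0004] y [ 0.0318 -0.9995 -0.0002] z [ 0.0004  0.0002 -1.    ]
off [-0.0, 0.1, 10.5] tw 0.0  -> [0.5238 0.336  0.0555] h -1.539 rows>= 1
```

>>> play_rows(
  increments=[
    {"offset": [0, 0, 4], "twist": 0, "grip": 0},
    {"offset": [0, 0, 8], "twist": 0, "grip": 0},
    {"offset": [0, 0, 11.5], "twist": 0, "grip": 0},
    {"offset": [0, 0, 11.5], "twist": 0, "grip": 0},
    {"offset": [0, 0, 11.5], "twist": 0, "grip": 0},
  ],
)

```text
time: 26.52
tool_pos: [0.5239, 0.3362, 0.2105]
tool_rot: [0.0, 1.0, 0.016, -0.0]
contact_force: [-3.1, -2.2, 6.8]
gripper_width: 0.129
```

```bash
python3 - <<'E'
from h import *
st()
E
```

```text
t 26.52 tcp [0.5239 0.3362 0.2105] grasp [0.5239 0.3361 0.0555] F [-3.0567 -2.1738  6.7987] w 0.129
x [ 0.9995  0.032  -0.0002] y [ 0.032  -0.9995  0.0002] z [-0.0002 -0.0002 -1.    ]
```

>>> play_rows(
  increments=[
    {"offset": [0, 0, -0.7], "twist": -0.12, "grip": 0},
    {"offset": [0, 0, -0.7], "twist": -0.24, "grip": 0},
    {"offset": [0, 0, -0.7], "twist": -0.36, "grip": 0},
    {"offset": [0, 0, -0.7], "twist": -0.48, "grip": 0},
    {"offset": [0, 0, -0.7], "twist": -0.6, "grip": 0},
  ],
)

```text
time: 26.93
tool_pos: [0.524, 0.3363, 0.2106]
tool_rot: [-0.0, 0.95, 0.313, 0.001]
contact_force: [0.2, 0.1, 2.0]
gripper_width: 0.127
```

>>> play_rows(
  increments=[
    {"offset": [0, 0, 0], "twist": -0.12, "grip": 0},
    {"offset": [0, 0, 0], "twist": -0.24, "grip": 0},
    {"offset": [0, 0, 0], "twist": -0.36, "grip": 0},
    {"offset": [0, 0, 0], "twist": -0.48, "grip": 0},
    {"offset": [0, 0, 0], "twist": -0.6, "grip": 0},
  ],
)

```text
time: 27.35
tool_pos: [0.5239, 0.3363, 0.2106]
tool_rot: [-0.0, 0.815, 0.58, 0.0]
contact_force: [-1.1, -0.1, 3.5]
gripper_width: 0.127
```

>>> play_rows(
  increments=[
    {"offset": [0, 0, 0], "twist": -0.12, "grip": 0},
    {"offset": [0, 0, 0], "twist": -0.24, "grip": 0},
    {"offset": [0, 0, 0], "twist": -0.371, "grip": 0},
    {"offset": [0, 0, 0], "twist": -0.371, "grip": 0},
    {"offset": [0, 0, 0], "twist": -0.371, "grip": 0},
  ],
)

```text
time: 27.77
tool_pos: [0.5239, 0.3362, 0.2106]
tool_rot: [0.0, 0.697, 0.717, 0.001]
contact_force: [-1.3, 0.6, 3.5]
gripper_width: 0.132
```

```bash
python3 - <<'E'
from h import *
st();plan([((.5239,.336,.17),.032),((.44,.2,.2),0),((.385,.05,.2),-.05),((.385,-.11,.2),-.1),((.395,-.27,.2),-.134)])
E
```

```text
t 27.77 tcp [0.5239 0.3362 0.2106] grasp [0.5241 0.3363 0.0556] F [-1.2907  0.5534  3.5461] w 0.132
x [-0.0293  0.9996  0.0006] y [0.9996 0.0293 0.0009] z [ 0.0009  0.0006 -1.    ]
off [-0.3, -0.2, -114.4] tw -0.003  -> [0.5239 0.336  0.17  ] h 0.032 rows>= 3
off [-133.2, -88.2, -30.0] tw 0.032  -> [0.44 0.2  0.2 ] h 0.0 rows>= 4
off [-150.0, -55.0, 0.0] tw 0.05  -> [0.385 0.05  0.2  ] h -0.05 rows>= 4
off [-159.8, 8.0, 0.0] tw 0.05  -> [ 0.385 -0.11   0.2  ] h -0.1 rows>= 4
off [-158.2, 25.9, 0.0] tw 0.034  -> [ 0.395 -0.27   0.2  ] h -0.134 rows>= 4
```

>>> play_rows(
  increments=[
    {"offset": [0, 0, 0], "twist": -0.003, "grip": 0.15},
    {"offset": [0, 0, 0], "twist": -0.003, "grip": 0.35},
    {"offset": [0, 0, 0], "twist": -0.003, "grip": 0.4},
    {"offset": [0, 0, -10], "twist": -0.003, "grip": 0.4},
    {"offset": [0, 0, -35], "twist": -0.003, "grip": 0.4},
  ],
)

```text
time: 28.18
tool_pos: [0.522, 0.3351, 0.2411]
tool_rot: [-0.001, 0.695, 0.719, -0.004]
contact_force: [-0.1, 0.4, 0.4]
gripper_width: 0.402
```

>>> play_rows(
  increments=[
    {"offset": [0, 0, -40], "twist": 0, "grip": 0.4},
    {"offset": [0, 0, -80], "twist": 0, "grip": 0.4},
    {"offset": [0, 0, -80], "twist": 0, "grip": 0.4},
  ],
)

```text
time: 28.43
tool_pos: [0.5259, 0.3372, 0.3361]
tool_rot: [0.003, 0.695, 0.719, 0.008]
contact_force: [1.0, 0.5, 1.3]
gripper_width: 0.398
```

>>> play_rows(
  increments=[
    {"offset": [-27, -18, -6], "twist": 0, "grip": 0.4},
    {"offset": [-53, -35, -12], "twist": 0.01, "grip": 0.4},
    {"offset": [-80, -53, -18], "twist": 0.02, "grip": 0.4},
    {"offset": [-107, -71, -24], "twist": 0.03, "grip": 0.4},
    {"offset": [-133, -88, -30], "twist": 0.032, "grip": 0.4},
  ],
)

```text
time: 28.85
tool_pos: [0.4393, 0.1989, 0.3554]
tool_rot: [0.0, 0.706, 0.708, 0.0]
contact_force: [0.7, -0.1, 1.2]
gripper_width: 0.4
```

>>> play_rows(
  increments=[
    {"offset": [-30, -11, 0], "twist": 0.01, "grip": 0.4},
    {"offset": [-60, -22, 0], "twist": 0.02, "grip": 0.4},
    {"offset": [-90, -33, 0], "twist": 0.03, "grip": 0.4},
    {"offset": [-120, -44, 0], "twist": 0.04, "grip": 0.4},
    {"offset": [-150, -55, 0], "twist": 0.05, "grip": 0.4},
  ],
)

```text
time: 29.27
tool_pos: [0.3849, 0.0488, 0.3554]
tool_rot: [0.001, 0.724, 0.69, 0.0]
contact_force: [0.7, 0.3, 0.5]
gripper_width: 0.396
```

>>> play_rows(
  increments=[
    {"offset": [-32, 1, 0], "twist": 0.01, "grip": 0.5},
    {"offset": [-64, 3, 0], "twist": 0.02, "grip": 0.5},
    {"offset": [-96, 5, 0], "twist": 0.03, "grip": 0.5},
    {"offset": [-128, 6, 0], "twist": 0.04, "grip": 0.5},
    {"offset": [-160, 8, 0], "twist": 0.05, "grip": 0.5},
  ],
)

```text
time: 29.68
tool_pos: [0.3857, -0.1119, 0.3556]
tool_rot: [0.001, 0.741, 0.672, 0.0]
contact_force: [1.1, 0.3, -0.4]
gripper_width: 0.499
```

```bash
python3 - <<'E'
from h import *
t=manip.grab_frame("top");s=manip.grab_frame("side");nuts(t)
st();cv2.imwrite("pics/top_2.png",t);cv2.imwrite("pics/side_2.png",s)
find("tnut_a_mid","side")
plan([((.396,-.274,.17),-.134),((.396,-.3742,.13),-.134),((.396,-.3742,.044),-.134)])
E
```

```text
nut [164.5 228.5] 37 w [0.5225 0.4146] axis deg 90.60143621128685 [0.0672 0.0239]
nut [186.2 227.5] 39 w [0.5254 0.3314] axis deg 90.43548311144968 [0.0753 0.024 ]
nut [373.2 260.1] 40 w [ 0.396  -0.3738] axis deg 82.28155194924427 [0.074  0.0244]
t 29.78 tcp [ 0.3859 -0.1136  0.3557] grasp [ 0.3861 -0.1138  0.2007] F [-0.8386  0.8221  0.34  ] w 0.498
x [ 0.1036  0.9946 -0.0017] y [ 0.9946 -0.1036  0.0012] z [ 0.001  -0.0018 -1.    ]
tip_of tnut_a_mid side 0.61 [0.5207 0.4139 0.0431] [232. 191.]
tip_of tnut_a_mid side 0.21 [0.5995 0.1432 0.0952] [264. 208.]
off [-160.1, 26.3, 30.5] tw 0.032  -> [ 0.396 -0.274  0.17 ] h -0.134 rows>= 4
off [-99.3, 13.4, 40.0] tw 0.0  -> [ 0.396  -0.3742  0.13  ] h -0.134 rows>= 3
off [0.0, 0.0, 86.0] tw 0.0  -> [ 0.396  -0.3742  0.044 ] h -0.134 rows>= 3
```

>>> play_rows(
  increments=[
    {"offset": [-35, 6, 6], "twist": 0.01, "grip": 0.5},
    {"offset": [-70, 12, 12], "twist": 0.02, "grip": 0.5},
    {"offset": [-105, 18, 18], "twist": 0.03, "grip": 0.5},
    {"offset": [-140, 23, 25], "twist": 0.032, "grip": 0.5},
    {"offset": [-160, 26.3, 30.5], "twist": 0.032, "grip": 0.5},
  ],
)

```text
time: 30.25
tool_pos: [0.3972, -0.2737, 0.3244]
tool_rot: [0.001, 0.751, 0.66, -0.0]
contact_force: [0.7, 1.2, -0.2]
gripper_width: 0.497
```

>>> play_rows(
  increments=[
    {"offset": [-30, 4, 12], "twist": 0, "grip": 0.5},
    {"offset": [-60, 8, 24], "twist": 0, "grip": 0.5},
    {"offset": [-90, 12, 36], "twist": 0, "grip": 0.5},
    {"offset": [-99.3, 13.4, 40], "twist": 0, "grip": 0.5},
    {"offset": [-99.3, 13.4, 40], "twist": 0, "grip": 0.5},
  ],
)

```text
time: 30.67
tool_pos: [0.3976, -0.3728, 0.2833]
tool_rot: [-0.001, 0.752, 0.66, 0.0]
contact_force: [0.5, 0.3, -0.2]
gripper_width: 0.499
```

>>> play_rows(
  increments=[
    {"offset": [0, 0, 5], "twist": 0, "grip": 0.5},
    {"offset": [0, 0, 35], "twist": 0, "grip": 0.5},
    {"offset": [0, 0, 65], "twist": 0, "grip": 0.5},
    {"offset": [0, 0, 85], "twist": 0, "grip": 0.5},
    {"offset": [0, 0, 86], "twist": 0, "grip": 0.5},
  ],
)

```text
time: 31.08
tool_pos: [0.3965, -0.3688, 0.1942]
tool_rot: [-0.004, 0.751, 0.661, 0.0]
contact_force: [-1.1, 1.2, -0.9]
gripper_width: 0.499
```

>>> play_rows(
  increments=[
    {"offset": [0, 0, 0], "twist": 0, "grip": 0.5},
    {"offset": [0, 0, 0], "twist": 0, "grip": 0.2},
    {"offset": [0, 0, 0], "twist": 0, "grip": 0.0},
    {"offset": [0, 0, 0], "twist": 0, "grip": 0.0},
    {"offset": [0, 0, 0], "twist": 0, "grip": 0.0},
  ],
)

```text
time: 31.5
tool_pos: [0.3981, -0.3729, 0.2005]
tool_rot: [0.002, 0.751, 0.66, 0.0]
contact_force: [0.6, 1.7, 5.1]
gripper_width: 0.129
```

```bash
python3 - <<'E'
from h import *
st()
plan([((.396,-.3742,.16),None),((.39,-.21,.19),-.45),((.385,-.04,.2),-.85),((.39,.12,.2),-1.25),((.47,.2,.19),-1.539),((.5262,.2562,.14),-1.539)])
E
```

```text
t 31.5 tcp [ 0.3981 -0.3729  0.2005] grasp [ 0.3985 -0.3733  0.0455] F [0.5823 1.744  5.1372] w 0.129
x [ 0.1286  0.9917 -0.0021] y [ 0.9917 -0.1286  0.0027] z [ 0.0024 -0.0024 -1.    ]
off [-1.3, -2.4, -114.5] tw 0.0  -> [ 0.396  -0.3742  0.16  ] h -0.129 rows>= 3
off [162.1, -27.1, -30.0] tw 0.321  -> [ 0.39 -0.21  0.19] h -0.45 rows>= 5
off [150.9, -78.4, -10.0] tw 0.4  -> [ 0.385 -0.04   0.2  ] h -0.85 rows>= 5
off [109.4, -116.9, 0.0] tw 0.4  -> [0.39 0.12 0.2 ] h -1.25 rows>= 4
off [101.1, -50.7, 10.0] tw 0.289  -> [0.47 0.2  0.19] h -1.539 rows>= 3
off [58.0, -54.4, 50.0] tw 0.0  -> [0.5262 0.2562 0.14  ] h -1.539 rows>= 3
```

>>> play_rows(
  increments=[
    {"offset": [0, 0, -20], "twist": 0, "grip": 0},
    {"offset": [0, 0, -60], "twist": 0, "grip": 0},
    {"offset": [0, 0, -100], "twist": 0, "grip": 0},
    {"offset": [0, -2, -115], "twist": 0, "grip": 0},
  ],
)

```text
time: 31.83
tool_pos: [0.3965, -0.3733, 0.3204]
tool_rot: [0.005, 0.751, 0.66, -0.0]
contact_force: [0.2, -1.2, 0.2]
gripper_width: 0.133
```

>>> play_rows(
  increments=[
    {"offset": [32, -5, -6], "twist": 0.064, "grip": 0},
    {"offset": [65, -11, -12], "twist": 0.128, "grip": 0},
    {"offset": [97, -16, -18], "twist": 0.192, "grip": 0},
    {"offset": [130, -22, -24], "twist": 0.257, "grip": 0},
    {"offset": [162, -27, -30], "twist": 0.321, "grip": 0},
  ],
)

```text
time: 32.25
tool_pos: [0.389, -0.2066, 0.3441]
tool_rot: [0.0, 0.848, 0.53, 0.0]
contact_force: [0.2, 0.8, -0.7]
gripper_width: 0.13
```

>>> play_rows(
  increments=[
    {"offset": [30, -16, -2], "twist": 0.08, "grip": 0},
    {"offset": [60, -31, -4], "twist": 0.16, "grip": 0},
    {"offset": [91, -47, -6], "twist": 0.24, "grip": 0},
    {"offset": [121, -63, -8], "twist": 0.32, "grip": 0},
    {"offset": [151, -78, -10], "twist": 0.4, "grip": 0},
  ],
)

```text
time: 32.67
tool_pos: [0.3843, -0.0366, 0.354]
tool_rot: [0.0, 0.937, 0.35, 0.001]
contact_force: [1.5, -0.8, -0.8]
gripper_width: 0.129
```

>>> play_rows(
  increments=[
    {"offset": [22, -23, 0], "twist": 0.08, "grip": 0},
    {"offset": [44, -47, 0], "twist": 0.16, "grip": 0},
    {"offset": [66, -70, 0], "twist": 0.24, "grip": 0},
    {"offset": [88, -94, 0], "twist": 0.32, "grip": 0},
    {"offset": [109.4, -117, 0], "twist": 0.4, "grip": 0},
  ],
)

```text
time: 33.08
tool_pos: [0.3895, 0.1237, 0.3541]
tool_rot: [0.0, 0.987, 0.158, 0.001]
contact_force: [0.0, -0.2, -0.3]
gripper_width: 0.132
```

>>> play_rows(
  increments=[
    {"offset": [20, -10, 2], "twist": 0.06, "grip": 0},
    {"offset": [40, -20, 4], "twist": 0.12, "grip": 0},
    {"offset": [60, -30, 6], "twist": 0.18, "grip": 0},
    {"offset": [80, -40, 8], "twist": 0.24, "grip": 0},
    {"offset": [101, -51, 10], "twist": 0.289, "grip": 0},
  ],
)

```text
time: 33.5
tool_pos: [0.4703, 0.2032, 0.3437]
tool_rot: [-0.0, 1.0, 0.015, 0.0]
contact_force: [-1.6, -0.7, 0.5]
gripper_width: 0.128
```

```bash
python3 - <<'E'
from h import *
st()
plan([((.526,.2562,.13),-1.539)])
E
```

```text
t 33.5 tcp [0.4703 0.2032 0.3437] grasp [0.4704 0.2032 0.1887] F [-1.6339 -0.6794  0.5228] w 0.128
x [0.9996 0.0291 0.0007] y [ 0.0291 -0.9996 -0.    ] z [ 0.0007  0.     -1.    ]
off [57.1, -51.4, 58.7] tw -0.003  -> [0.526  0.2562 0.13  ] h -1.539 rows>= 3
```

>>> play_rows(
  increments=[
    {"offset": [19, -17, 5], "twist": 0, "grip": 0},
    {"offset": [38, -34, 20], "twist": 0, "grip": 0},
    {"offset": [57, -51.4, 40], "twist": -0.003, "grip": 0},
    {"offset": [57, -51.4, 59], "twist": -0.003, "grip": 0},
    {"offset": [57, -51.4, 59], "twist": -0.003, "grip": 0},
  ],
)

```text
time: 33.92
tool_pos: [0.5242, 0.2556, 0.2799]
tool_rot: [0.001, 1.0, 0.018, -0.004]
contact_force: [-1.3, -0.2, -1.1]
gripper_width: 0.131
```

>>> play_rows(
  increments=[
    {"offset": [0, 0, 0], "twist": 0, "grip": 0},
    {"offset": [0, 0, 15], "twist": 0, "grip": 0},
    {"offset": [0, 0, 35], "twist": 0, "grip": 0},
    {"offset": [0, 0, 53], "twist": 0, "grip": 0},
    {"offset": [0, 0, 53], "twist": 0, "grip": 0},
  ],
)

```text
time: 34.33
tool_pos: [0.5237, 0.2546, 0.2296]
tool_rot: [0.001, 1.0, 0.017, -0.002]
contact_force: [-0.7, -0.1, -1.5]
gripper_width: 0.126
```

```bash
python3 - <<'E'
from h import *
st()
plan([((.526,.2562,.0665),-1.539)])
E
```

```text
t 34.33 tcp [0.5237 0.2546 0.2296] grasp [0.5231 0.2543 0.0746] F [-0.7339 -0.0875 -1.4758] w 0.126
x [ 0.9994  0.0341 -0.004 ] y [ 0.0341 -0.9994  0.0013] z [-0.004  -0.0014 -1.    ]
off [3.0, -1.8, 8.1] tw 0.002  -> [0.526  0.2562 0.0665] h -1.539 rows>= 1
```

>>> play_rows(
  increments=[
    {"offset": [0, 0, 0], "twist": 0, "grip": 0},
    {"offset": [0, 0, 0], "twist": 0, "grip": 0},
    {"offset": [0, 0, 0], "twist": 0, "grip": 0},
  ],
)

```text
time: 34.58
tool_pos: [0.5259, 0.2556, 0.234]
tool_rot: [-0.001, 1.0, 0.017, 0.002]
contact_force: [-0.5, 0.4, -0.7]
gripper_width: 0.125
```

```bash
python3 - <<'E'
from h import *
st()
plan([((.526,.2562,.0665),-1.539)])
E
```

```text
t 34.58 tcp [0.5259 0.2556 0.234 ] grasp [0.5264 0.2558 0.079 ] F [-0.4802  0.3541 -0.7388] w 0.125
x [0.9994 0.0345 0.0038] y [ 0.0346 -0.9994 -0.0011] z [ 0.0038  0.0013 -1.    ]
off [-0.4, -0.4, 12.5] tw 0.003  -> [0.526  0.2562 0.0665] h -1.539 rows>= 1
```

>>> play_rows(
  increments=[
    {"offset": [-0.3, -0.3, 4], "twist": 0.003, "grip": 0},
    {"offset": [-0.3, -0.3, 8], "twist": 0.003, "grip": 0},
    {"offset": [-0.3, -0.3, 12], "twist": 0.003, "grip": 0},
    {"offset": [-0.3, -0.3, 12], "twist": 0.003, "grip": 0},
    {"offset": [-0.3, -0.3, 12], "twist": 0.003, "grip": 0},
  ],
)

```text
time: 35.0
tool_pos: [0.5273, 0.2561, 0.2238]
tool_rot: [-0.001, 1.0, 0.016, 0.004]
contact_force: [2.7, -2.0, 11.1]
gripper_width: 0.131
```

```bash
python3 - <<'E'
from h import *
st()
plan([((.526,.2562,.0555),-1.539)])
E
```

```text
t 35.0 tcp [0.5273 0.2561 0.2238] grasp [0.5286 0.2564 0.0689] F [ 2.679  -2.0113 11.1112] w 0.131
x [0.9995 0.032  0.0084] y [ 0.032  -0.9995 -0.0011] z [ 0.0083  0.0014 -1.    ]
off [-2.6, 0.1, 13.4] tw 0.0  -> [0.526  0.2562 0.0555] h -1.539 rows>= 1
```

>>> play_rows(
  increments=[
    {"offset": [1, 0, 0], "twist": 0, "grip": 0},
    {"offset": [2, 0, 0], "twist": 0, "grip": 0},
    {"offset": [2, 0, 0], "twist": 0, "grip": 0},
    {"offset": [2, 0, 0], "twist": 0, "grip": 0},
  ],
)

```text
time: 35.33
tool_pos: [0.5284, 0.2562, 0.2235]
tool_rot: [-0.0, 1.0, 0.016, 0.002]
contact_force: [-2.5, -1.9, 13.2]
gripper_width: 0.131
```

```bash
python3 - <<'E'
from h import *
st()
E
```

```text
t 35.33 tcp [0.5284 0.2562 0.2235] grasp [0.529  0.2564 0.0685] F [-2.485  -1.9399 13.2384] w 0.131
x [0.9995 0.0319 0.004 ] y [ 0.0319 -0.9995 -0.0008] z [ 0.004   0.0009 -1.    ]
```

>>> play_rows(
  increments=[
    {"offset": [-2, 0, 0], "twist": 0, "grip": 0},
    {"offset": [-3.5, 0, 0], "twist": 0, "grip": 0},
    {"offset": [-3.5, 0, 0], "twist": 0, "grip": 0},
    {"offset": [-3.5, 0, 0], "twist": 0, "grip": 0},
    {"offset": [-3.5, 0, 0], "twist": 0, "grip": 0},
  ],
)

```text
time: 35.75
tool_pos: [0.5263, 0.2562, 0.2241]
tool_rot: [-0.001, 1.0, 0.016, 0.006]
contact_force: [4.1, -0.8, 9.9]
gripper_width: 0.133
```

>>> play_rows(
  increments=[
    {"offset": [0, 1, 0], "twist": 0, "grip": 0},
    {"offset": [0, 2, 0], "twist": 0, "grip": 0},
    {"offset": [0, 2, 0], "twist": 0, "grip": 0},
    {"offset": [0, 2, 0], "twist": 0, "grip": 0},
    {"offset": [0, 2, 0], "twist": 0, "grip": 0},
  ],
)

```text
time: 36.17
tool_pos: [0.5262, 0.2549, 0.2241]
tool_rot: [-0.002, 1.0, 0.016, 0.006]
contact_force: [3.8, 3.6, 9.3]
gripper_width: 0.131
```

```bash
python3 - <<'E'
from h import *
st()
s=manip.grab_frame("side");cv2.imwrite("pics/c10.png",cv2.resize(s[140:240,195:295],(600,600),interpolation=3))
E
```

```text
t 36.17 tcp [0.5262 0.2549 0.2241] grasp [0.5279 0.2557 0.0692] F [3.8043 3.6107 9.2995] w 0.131
x [0.9995 0.0311 0.0111] y [ 0.0312 -0.9995 -0.0047] z [ 0.0109  0.005  -0.9999]
```

View pics/c10.png

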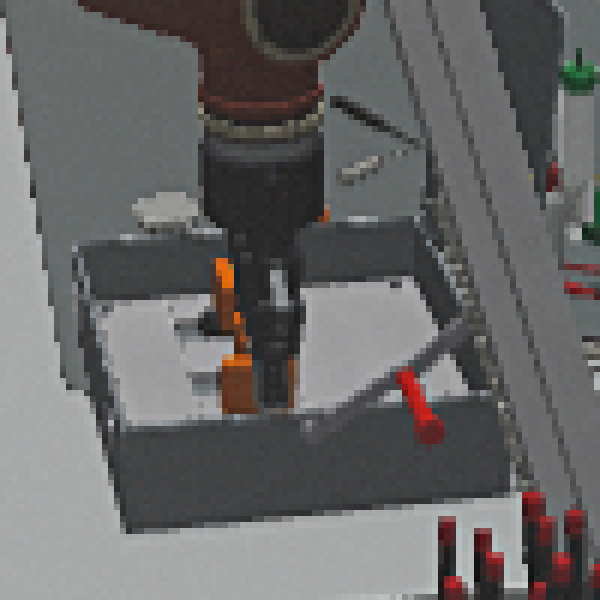

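```bash
python3 - <<'E'
from h import *
def ry(uv,y):
    o,d=ray("side",uv); return o+d*(y-o[1])/d[1]
a=ry((195+222/6-.5,140+385/6-.5),.262); b=ry((195+298/6-.5,140+385/6-.5),.250); print(a,b,(a+b)/2)
s=cv2.imread("pics/c10.png")[385]; 
h=cv2.cvtColor(cv2.imread("pics/c10.png"),cv2.COLOR_BGR2HSV)
for r in(365,385,400): print(np.where((h[r,:,1]>110)&(h[r,:,0]<22)&(h[r,:,0]>4)&(h[r,:,2]>60))[0][[0,-1]], [i for i in np.where((h[r,:,1]>110)&(h[r,:,0]<22)&(h[r,:,0]>4)&(h[r,:,2]>60))[0] if i<330][-1])
st()
E
```

```text
[0.499  0.262  0.0626] [0.5446 0.25   0.0647] [0.5218 0.256  0.0637]
[222 293] 293
[222 293] 293
[222 251] 251
t 36.22 tcp [0.5262 0.2549 0.2241] grasp [0.5279 0.2557 0.0692] F [3.6353 2.6922 8.6185] w 0.125
x [0.9995 0.0311 0.011 ] y [ 0.0312 -0.9995 -0.0046] z [ 0.0109  0.005  -0.9999]
```

>>> play_rows(
  increments=[
    {"offset": [0, 0, -6], "twist": 0, "grip": 0},
    {"offset": [0, 0, -12], "twist": 0, "grip": 0},
    {"offset": [7.4, -2, -12], "twist": 0, "grip": 0},
    {"offset": [7.4, -2, -12], "twist": 0, "grip": 0},
    {"offset": [7.4, -2, -12], "twist": 0, "grip": 0},
  ],
)

```text
time: 36.63
tool_pos: [0.5307, 0.2559, 0.2308]
tool_rot: [0.0, 1.0, 0.016, -0.001]
contact_force: [-0.0, -0.6, -1.0]
gripper_width: 0.123
```

>>> play_rows(
  increments=[
    {"offset": [0, 0, 4], "twist": 0, "grip": 0},
    {"offset": [0, 0, 8], "twist": 0, "grip": 0},
    {"offset": [0, 0, 13], "twist": 0, "grip": 0},
    {"offset": [0, 0, 13], "twist": 0, "grip": 0},
    {"offset": [0, 0, 13], "twist": 0, "grip": 0},
  ],
)

```text
time: 37.05
tool_pos: [0.5304, 0.2558, 0.2175]
tool_rot: [0.0, 1.0, 0.016, -0.001]
contact_force: [0.2, -0.2, -1.1]
gripper_width: 0.129
```

```bash
python3 - <<'E'
from h import *
st()
E
```

```text
t 37.05 tcp [0.5304 0.2558 0.2175] grasp [0.5302 0.2557 0.0625] F [ 0.2134 -0.1609 -1.1152] w 0.129
x [ 0.9995  0.0318 -0.0013] y [ 0.0318 -0.9995  0.0005] z [-0.0013 -0.0005 -1.    ]
```

>>> play_rows(
  increments=[
    {"offset": [0, 0, 3], "twist": 0, "grip": 0},
    {"offset": [0, 0, 5], "twist": 0, "grip": 0},
    {"offset": [0, 0, 7], "twist": 0, "grip": 0},
    {"offset": [0, 0, 8.5], "twist": 0, "grip": 0},
    {"offset": [0, 0, 8.5], "twist": 0, "grip": 0},
  ],
)

```text
time: 37.47
tool_pos: [0.5307, 0.256, 0.2102]
tool_rot: [0.0, 1.0, 0.016, -0.0]
contact_force: [-0.3, -0.9, 0.9]
gripper_width: 0.129
```

```bash
python3 - <<'E'
from h import *
st()
s=np.mean([manip.grab_frame("side").astype(float) for _ in range(2)],0).astype(np.uint8)
c=cv2.resize(s[140:240,195:295],(600,600),interpolation=3); cv2.imwrite("pics/side_c.png",c)
h=cv2.cvtColor(c,cv2.COLOR_BGR2HSV)
def ry(uv,y):
    o,d=ray("side",uv); return o+d*(y-o[1])/d[1]
for r in range(370,440,10):
    i=[k for k in np.where((h[r,:,1]>110)&(h[r,:,0]<22)&(h[r,:,0]>4)&(h[r,:,2]>60))[0] if 200<k<330]
    if i: print(r,i[0],i[-1],ry((195+i[0]/6-.5,140+r/6-.5),.262),ry((195+i[-1]/6-.5,140+r/6-.5),.25))
E
```

```text
t 37.47 tcp [0.5307 0.256  0.2102] grasp [0.5306 0.256  0.0552] F [-0.2741 -0.8733  0.9365] w 0.129
x [ 0.9995  0.0319 -0.0003] y [ 0.0319 -0.9995  0.0001] z [-0.0003 -0.0001 -1.    ]
370 240 251 [0.5104 0.262  0.072 ] [0.5157 0.25   0.0775]
380 228 299 [0.5028 0.262  0.0657] [0.5452 0.25   0.0681]
390 228 299 [0.5027 0.262  0.0588] [0.5451 0.25   0.0612]
400 228 299 [0.5025 0.262  0.0519] [0.5451 0.25   0.0543]
410 228 257 [0.5023 0.262  0.0449] [0.5189 0.25   0.0496]
```

>>> play_rows(
  increments=[
    {"offset": [0, 0, 0], "twist": 0, "grip": 0.2},
    {"offset": [0, 0, 0], "twist": 0, "grip": 0.3},
    {"offset": [-3, 0, 0], "twist": 0, "grip": 0.3},
    {"offset": [-6, 0, 0], "twist": 0, "grip": 0.3},
    {"offset": [-6, 0, 0], "twist": 0, "grip": 0.3},
  ],
)

```text
time: 37.98
tool_pos: [0.524, 0.2557, 0.2096]
tool_rot: [0.0, 1.0, 0.016, -0.0]
contact_force: [-0.0, -0.3, 0.4]
gripper_width: 0.3
```

>>> play_rows(
  increments=[
    {"offset": [0, 0, 0], "twist": 0, "grip": 0.3},
    {"offset": [0, 0, 0], "twist": 0, "grip": 0.1},
    {"offset": [0, 0, 0], "twist": 0, "grip": 0},
    {"offset": [0, 0, 0], "twist": 0, "grip": 0},
    {"offset": [0, 0, 0], "twist": 0, "grip": 0},
  ],
)

```text
time: 38.4
tool_pos: [0.5248, 0.2558, 0.2101]
tool_rot: [-0.0, 1.0, 0.016, 0.0]
contact_force: [1.4, -0.5, 1.2]
gripper_width: 0.136
```

```bash
python3 - <<'E'
from h import *
st()
E
```

```text
t 38.4 tcp [0.5248 0.2558 0.2101] grasp [0.5248 0.2558 0.0551] F [ 1.4099 -0.5234  1.2398] w 0.136
x [0.9995 0.0318 0.0004] y [ 0.0318 -0.9995 -0.0001] z [ 0.0004  0.0001 -1.    ]
```

Regrasped on centre, so now the quarter turn.

>>> play_rows(
  increments=[
    {"offset": [0, 0, 0], "twist": -0.12, "grip": 0},
    {"offset": [0, 0, 0], "twist": -0.24, "grip": 0},
    {"offset": [0, 0, 0], "twist": -0.36, "grip": 0},
    {"offset": [0, 0, 0], "twist": -0.48, "grip": 0},
    {"offset": [0, 0, 0], "twist": -0.6, "grip": 0},
  ],
)

```text
time: 38.82
tool_pos: [0.5248, 0.2558, 0.2101]
tool_rot: [-0.0, 0.95, 0.313, 0.0]
contact_force: [-0.1, 0.4, 1.2]
gripper_width: 0.128
```

>>> play_rows(
  increments=[
    {"offset": [0, 0, 0], "twist": -0.12, "grip": 0},
    {"offset": [0, 0, 0], "twist": -0.24, "grip": 0},
    {"offset": [0, 0, 0], "twist": -0.36, "grip": 0},
    {"offset": [0, 0, 0], "twist": -0.48, "grip": 0},
    {"offset": [0, 0, 0], "twist": -0.6, "grip": 0},
  ],
)

```text
time: 39.23
tool_pos: [0.5248, 0.2558, 0.2101]
tool_rot: [-0.0, 0.815, 0.58, 0.0]
contact_force: [-0.1, -0.1, 1.3]
gripper_width: 0.132
```

>>> play_rows(
  increments=[
    {"offset": [0, 0, 0], "twist": -0.12, "grip": 0},
    {"offset": [0, 0, 0], "twist": -0.24, "grip": 0},
    {"offset": [0, 0, 0], "twist": -0.371, "grip": 0},
    {"offset": [0, 0, 0], "twist": -0.371, "grip": 0},
    {"offset": [0, 0, 0], "twist": -0.371, "grip": 0},
  ],
)

```text
time: 39.65
tool_pos: [0.5248, 0.2558, 0.2101]
tool_rot: [0.0, 0.697, 0.717, 0.0]
contact_force: [0.3, 0.7, 0.6]
gripper_width: 0.131
```

```bash
python3 - <<'E'
from h import *
st();plan([((.5248,.2558,.17),.032),((.41,.16,.2),.03),((.37,.05,.2),0)])
E
```

```text
t 39.65 tcp [0.5248 0.2558 0.2101] grasp [0.5248 0.2558 0.0551] F [0.3416 0.7362 0.6232] w 0.131
x [-0.0292  0.9996  0.0001] y [0.9996 0.0292 0.0004] z [ 0.0004  0.0001 -1.    ]
off [0.0, -0.0, -114.9] tw -0.003  -> [0.5248 0.2558 0.17  ] h 0.032 rows>= 3
off [-92.1, -117.8, -30.0] tw 0.002  -> [0.41 0.16 0.2 ] h 0.03 rows>= 4
off [-108.8, -43.3, 0.0] tw 0.03  -> [0.37 0.05 0.2 ] h 0.0 rows>= 3
```

>>> play_rows(
  increments=[
    {"offset": [0, 0, 0], "twist": -0.003, "grip": 0.15},
    {"offset": [0, 0, 0], "twist": -0.003, "grip": 0.35},
    {"offset": [0, 0, 0], "twist": -0.003, "grip": 0.4},
    {"offset": [0, 0, -10], "twist": -0.003, "grip": 0.4},
    {"offset": [0, 0, -35], "twist": -0.003, "grip": 0.4},
  ],
)

```text
time: 40.07
tool_pos: [0.5229, 0.2551, 0.2415]
tool_rot: [-0.002, 0.695, 0.719, -0.004]
contact_force: [0.0, -0.3, -0.1]
gripper_width: 0.399
```

>>> play_rows(
  increments=[
    {"offset": [0, 0, -40], "twist": 0, "grip": 0.4},
    {"offset": [0, 0, -80], "twist": 0, "grip": 0.4},
    {"offset": [0, 0, -80], "twist": 0, "grip": 0.4},
  ],
)

```text
time: 40.32
tool_pos: [0.5271, 0.2567, 0.3359]
tool_rot: [0.004, 0.695, 0.719, 0.007]
contact_force: [0.9, 0.8, 1.0]
gripper_width: 0.403
```

>>> play_rows(
  increments=[
    {"offset": [-23, -29, -8], "twist": 0, "grip": 0.5},
    {"offset": [-46, -59, -15], "twist": 0, "grip": 0.5},
    {"offset": [-69, -88, -22], "twist": 0, "grip": 0.5},
    {"offset": [-92, -118, -30], "twist": 0, "grip": 0.5},
    {"offset": [-92, -118, -30], "twist": 0, "grip": 0.5},
  ],
)

```text
time: 40.73
tool_pos: [0.4063, 0.1576, 0.3564]
tool_rot: [0.001, 0.695, 0.719, 0.001]
contact_force: [0.4, -0.6, 0.4]
gripper_width: 0.498
```

>>> play_rows(
  increments=[
    {"offset": [-36, -14, 0], "twist": 0, "grip": 0.5},
    {"offset": [-72, -28, 0], "twist": 0, "grip": 0.5},
    {"offset": [-109, -43, 0], "twist": 0, "grip": 0.5},
    {"offset": [-109, -43, 0], "twist": 0, "grip": 0.5},
  ],
)

```text
time: 41.07
tool_pos: [0.3695, 0.0451, 0.3554]
tool_rot: [0.002, 0.698, 0.717, -0.0]
contact_force: [0.1, -0.0, 0.1]
gripper_width: 0.503
```

```bash
python3 - <<'E'
from h import *
t=manip.grab_frame("top");s=manip.grab_frame("side");nuts(t,z=.067)
st();cv2.imwrite("pics/c11.png",np.hstack([cv2.resize(t[195:250,140:245],(450,236),interpolation=3),cv2.resize(s[165:235,195:285],(303,236),interpolation=3)]))
for q in("stay_grip","stay_pivot","tnut_a_mid","brush_mid"):
  for c in("side","top"): find(q,c)
hsv=cv2.cvtColor(t,cv2.COLOR_BGR2HSV);m=((hsv[...,0]<6)|(hsv[...,0]>172))&(hsv[...,1]>120)
m[:190]=0;m[225:]=0;m[:,:215]=0;m[:,255:]=0
ys,xs=np.where(m);print(xs.min(),xs.max(),ys.min(),ys.max(),[ (x,ys[xs==x].mean()) for x in sorted(set(xs))][::3])
for x,y in((xs.min(),ys[xs==xs.min()].mean()),(xs.max(),ys[xs==xs.max()].mean())): print(pix2w("top",(x,y),.095))
E
```

```text
nut [206.3 227.1] 36 w [0.5254 0.2521] axis deg 94.84608904282027 [0.0664 0.023 ]
nut [164.5 228.5] 37 w [0.522  0.4113] axis deg 90.60143621128677 [0.0667 0.0237]
nut [186.1 227.5] 40 w [0.5248 0.329 ] axis deg 91.17122423890504 [0.0758 0.0244]
t 41.17 tcp [0.3706 0.0481 0.3556] grasp [0.371  0.0481 0.2006] F [0.6095 0.1626 0.7277] w 0.501
x [-0.0307  0.9995  0.0002] y [0.9995 0.0307 0.0023] z [ 0.0023  0.0002 -1.    ]
tip_of stay_grip side 0.68 [0.5989 0.1444 0.0921] [264. 209.]
tip_of stay_grip top 0.47 [0.5992 0.1464 0.0931] [233. 207.]
tip_of stay_pivot side 0.59 [0.5459 0.1405 0.062 ] [249. 218.]
tip_of stay_pivot top 0.93 [0.5511 0.1409 0.0579] [236. 220.]
tip_of tnut_a_mid top 0.4 [0.5213 0.419  0.0379] [165. 229.]
tip_of brush_mid side 0.53 [ 0.5904 -0.3809  0.0111] [298. 329.]
tip_of brush_mid top 0.51 [ 0.5859 -0.3817  0.0082] [371. 211.]
222 240 205 207 [(np.int64(222), np.float64(206.0)), (np.int64(225), np.float64(205.5)), (np.int64(228), np.float64(205.5)), (np.int64(231), np.float64(205.5)), (np.int64(234), np.float64(205.5)), (np.int64(237), np.float64(205.5)), (np.int64(240), np.float64(205.5))]
[0.602  0.1879 0.095 ]
[0.6031 0.1207 0.095 ]
```

View pics/c11.png

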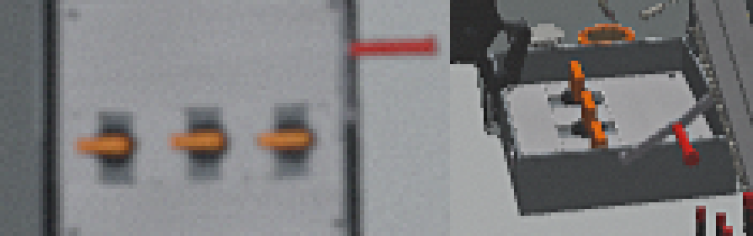

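```bash
python3 - <<'E'
from h import *
plan([((.42,.17,.2),.032),((.6,.134,.17),.032)])
for z in(.42,.48): print(pix2w("top",(255.6,211),z),pix2w("top",(258,222),z))
E
```

```text
off [118.1, 53.5, -0.2] tw 0.005  -> [0.42 0.17 0.2 ] h 0.032 rows>= 4
off [-20.9, 89.4, 15.0] tw 0.0  -> [0.51  0.152 0.185] h 0.032 rows>= 3
off [-20.9, 89.4, 15.0] tw 0.0  -> [0.6   0.134 0.17 ] h 0.032 rows>= 3
[0.5518 0.034  0.42  ] [0.5203 0.0272 0.42  ]
[0.5462 0.0287 0.48  ] [0.5165 0.0223 0.48  ]
```

>>> play_rows(
  increments=[
    {"offset": [30, 13, 0], "twist": 0, "grip": 0.5},
    {"offset": [60, 27, 0], "twist": 0, "grip": 0.5},
    {"offset": [90, 40, 0], "twist": 0, "grip": 0.5},
    {"offset": [118, 53.5, 0], "twist": 0.005, "grip": 0.5},
    {"offset": [118, 53.5, 0], "twist": 0.005, "grip": 0.5},
  ],
)

```text
time: 41.98
tool_pos: [0.4212, 0.1728, 0.3547]
tool_rot: [-0.001, 0.695, 0.719, 0.0]
contact_force: [0.1, 0.1, 0.7]
gripper_width: 0.503
```

>>> play_rows(
  increments=[
    {"offset": [-7, 30, 5], "twist": 0, "grip": 0.5},
    {"offset": [-14, 60, 10], "twist": 0, "grip": 0.5},
    {"offset": [-21, 89, 15], "twist": 0, "grip": 0.5},
    {"offset": [-28, 119, 20], "twist": 0, "grip": 0.5},
    {"offset": [-35, 149, 22], "twist": 0, "grip": 0.5},
  ],
)

```text
time: 42.4
tool_pos: [0.5711, 0.1383, 0.3315]
tool_rot: [-0.001, 0.696, 0.718, -0.001]
contact_force: [-0.8, -0.7, 0.3]
gripper_width: 0.502
```

>>> play_rows(
  increments=[
    {"offset": [-5, 20, 4], "twist": 0, "grip": 0.5},
    {"offset": [-7, 30, 8], "twist": 0, "grip": 0.5},
    {"offset": [-7, 30, 8], "twist": 0, "grip": 0.5},
    {"offset": [-7, 30, 8], "twist": 0, "grip": 0.5},
  ],
)

```text
time: 42.73
tool_pos: [0.6002, 0.1324, 0.3241]
tool_rot: [-0.001, 0.696, 0.718, -0.001]
contact_force: [-0.5, -0.3, -0.0]
gripper_width: 0.499
```

```bash
python3 - <<'E'
from h import *
st();plan([((.601,.134,.094),.032)])
s=manip.grab_frame("side");t=manip.grab_frame("top")
cv2.imwrite("pics/c12.png",np.hstack([cv2.resize(s[60:240,150:330],(500,500),interpolation=3),cv2.resize(t[150:300,170:320],(300,300),interpolation=3)[:, :].repeat(1,0) if 0 else cv2.copyMakeBorder(cv2.resize(t[170:290,170:290],(300,300),interpolation=3),0,200,0,0,cv2.BORDER_CONSTANT)]))
E
```

```text
t 42.73 tcp [0.6002 0.1324 0.3241] grasp [0.5999 0.1324 0.1691] F [-0.5235 -0.2931 -0.0365] w 0.499
x [-0.03    0.9996 -0.0002] y [ 0.9995  0.03   -0.0021] z [-0.0021 -0.0002 -1.    ]
off [1.6, 1.2, 75.1] tw -0.002  -> [0.601 0.134 0.094] h 0.032 rows>= 2
```

View pics/c12.png

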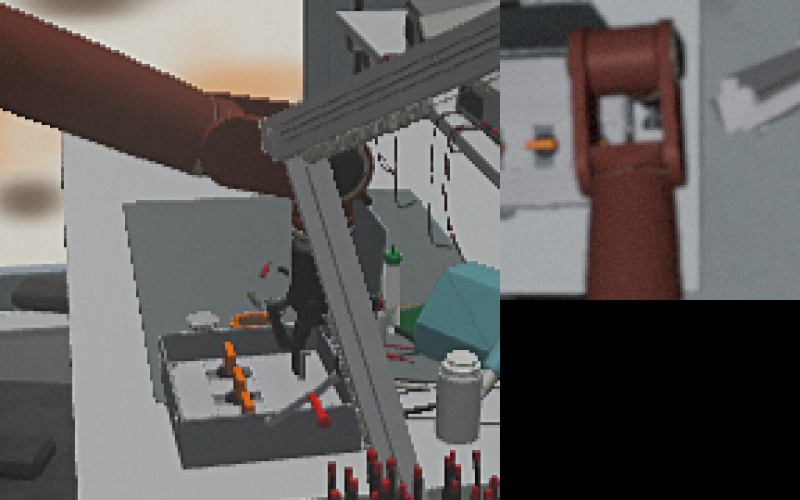

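>>> play_rows(
  increments=[
    {"offset": [1.5, 1, 25], "twist": 0, "grip": 0.5},
    {"offset": [1.5, 1, 50], "twist": 0, "grip": 0.5},
    {"offset": [1.5, 1, 70], "twist": 0, "grip": 0.5},
    {"offset": [1.5, 1, 75], "twist": 0, "grip": 0.5},
    {"offset": [1.5, 1, 75], "twist": 0, "grip": 0.5},
  ],
)

```text
time: 43.25
tool_pos: [0.5998, 0.1342, 0.2482]
tool_rot: [-0.001, 0.696, 0.718, -0.002]
contact_force: [-0.2, -0.3, -0.1]
gripper_width: 0.499
```

>>> play_rows(
  increments=[
    {"offset": [0, 0, 0], "twist": 0, "grip": 0.3},
    {"offset": [0, 0, 0], "twist": 0, "grip": 0.1},
    {"offset": [0, 0, 0], "twist": 0, "grip": 0},
    {"offset": [0, 0, 0], "twist": 0, "grip": 0},
    {"offset": [0, 0, 0], "twist": 0, "grip": 0},
  ],
)

```text
time: 43.67
tool_pos: [0.6018, 0.1341, 0.2523]
tool_rot: [0.001, 0.696, 0.718, 0.001]
contact_force: [-4.3, -0.6, 7.6]
gripper_width: 0.114
```

```bash
cat >> h.py <<'E'
def arc(piv,r,degs,p,h):
    """from grasp p (current) along arc; offsets in tool axes (tool down, heading h), chest yaw .032"""
    c=np.array([np.cos(.032),np.sin(.032),0]);y=np.array([np.cos(h),np.sin(h),0]);z=np.array([0,0,-1.]);x=np.cross(y,z)
    for a in np.radians(degs):
        g=np.array(piv)+r*(np.cos(a)*c+np.array([0,0,np.sin(a)])); d=(g-p)*1000
        print(round(np.degrees(a)),"off",[round(float(d@v),1) for v in(x,y,z)],"->",g)
E
python3 - <<'E'
from h import *
s=st()
p=np.array(s["tool_pos"])+rot().apply([0,0,.155])
c=np.array([np.cos(.032),np.sin(.032),0]);a=np.radians(33)
piv=p-.065*(np.cos(a)*c+np.array([0,0,np.sin(a)])); print("piv",piv)
arc(piv,.065,range(36,160,4),p,np.arctan2(rot().as_matrix()[1,1],rot().as_matrix()[0,1]))
E
```

```text
t 43.67 tcp [0.6018 0.1341 0.2523] grasp [0.6021 0.1342 0.0973] F [-4.3483 -0.6117  7.6079] w 0.114
x [-0.0301  0.9995  0.0003] y [0.9995 0.0301 0.0021] z [ 0.0021  0.0004 -1.    ]
piv [0.5476 0.1324 0.0619]
36 off [-0.0, -1.9, -2.8] -> [0.6002 0.1341 0.1001]
40 off [-0.0, -4.7, -6.4] -> [0.5974 0.134  0.1037]
44 off [-0.0, -7.8, -9.8] -> [0.5943 0.1339 0.107 ]
48 off [-0.0, -11.0, -12.9] -> [0.5911 0.1338 0.1102]
52 off [-0.0, -14.5, -15.8] -> [0.5876 0.1337 0.1131]
56 off [-0.0, -18.2, -18.5] -> [0.5839 0.1336 0.1158]
60 off [-0.0, -22.0, -20.9] -> [0.5801 0.1335 0.1182]
64 off [-0.1, -26.0, -23.0] -> [0.5761 0.1333 0.1203]
68 off [-0.1, -30.2, -24.9] -> [0.572  0.1332 0.1222]
72 off [-0.1, -34.4, -26.4] -> [0.5677 0.1331 0.1237]
76 off [-0.1, -38.8, -27.7] -> [0.5633 0.1329 0.125 ]
80 off [-0.1, -43.2, -28.6] -> [0.5589 0.1328 0.1259]
84 off [-0.1, -47.7, -29.2] -> [0.5544 0.1326 0.1265]
88 off [-0.1, -52.2, -29.6] -> [0.5499 0.1325 0.1269]
92 off [-0.1, -56.8, -29.6] -> [0.5453 0.1323 0.1269]
96 off [-0.1, -61.3, -29.2] -> [0.5408 0.1322 0.1265]
100 off [-0.1, -65.8, -28.6] -> [0.5363 0.1321 0.1259]
104 off [-0.1, -70.2, -27.7] -> [0.5319 0.1319 0.125 ]
108 off [-0.1, -74.6, -26.4] -> [0.5275 0.1318 0.1237]
112 off [-0.2, -78.9, -24.9] -> [0.5233 0.1316 0.1222]
116 off [-0.2, -83.0, -23.0] -> [0.5191 0.1315 0.1203]
120 off [-0.2, -87.0, -20.9] -> [0.5151 0.1314 0.1182]
124 off [-0.2, -90.9, -18.5] -> [0.5113 0.1313 0.1158]
128 off [-0.2, -94.5, -15.8] -> [0.5076 0.1311 0.1131]
132 off [-0.2, -98.0, -12.9] -> [0.5041 0.131  0.1102]
136 off [-0.2, -101.3, -9.8] -> [0.5009 0.1309 0.107 ]
140 off [-0.2, -104.3, -6.4] -> [0.4978 0.1308 0.1037]
144 off [-0.2, -107.1, -2.8] -> [0.4951 0.1307 0.1001]
148 off [-0.2, -109.6, 1.0] -> [0.4925 0.1307 0.0963]
152 off [-0.2, -111.9, 4.9] -> [0.4903 0.1306 0.0924]
156 off [-0.2, -113.9, 9.0] -> [0.4883 0.1305 0.0883]
```

>>> play_rows(
  increments=[
    {"offset": [0, -2, -4], "twist": 0, "grip": 0},
    {"offset": [0, -3.5, -6.5], "twist": 0, "grip": 0},
    {"offset": [0, -5.5, -9], "twist": 0, "grip": 0},
    {"offset": [0, -8, -11], "twist": 0, "grip": 0},
    {"offset": [0, -11, -14], "twist": 0, "grip": 0},
  ],
)

```text
time: 44.08
tool_pos: [0.5912, 0.1337, 0.2654]
tool_rot: [0.002, 0.696, 0.718, 0.002]
contact_force: [7.7, 1.9, -3.1]
gripper_width: 0.119
```

>>> play_rows(
  increments=[
    {"offset": [0, -2, -1.5], "twist": 0, "grip": 0},
    {"offset": [0, -4, -3], "twist": 0, "grip": 0},
    {"offset": [0, -6, -4.5], "twist": 0, "grip": 0},
    {"offset": [0, -8.5, -6], "twist": 0, "grip": 0},
    {"offset": [0, -11, -8], "twist": 0, "grip": 0},
  ],
)

```text
time: 44.5
tool_pos: [0.5807, 0.1334, 0.2742]
tool_rot: [0.003, 0.696, 0.718, 0.003]
contact_force: [9.1, 2.1, -3.2]
gripper_width: 0.112
```

```bash
python3 - <<'E'
from h import *
st();s=manip.grab_frame("side");manip.grab_frame("top")
for c in("side","top"): find("lid_edge",c);find("stay_grip",c)
E
```

```text
t 44.5 tcp [0.5807 0.1334 0.2742] grasp [0.5819 0.1336 0.1192] F [ 9.061   2.1125 -3.2039] w 0.112
x [-0.0298  0.9996  0.0007] y [0.9995 0.0298 0.0081] z [ 0.008  0.001 -1.   ]
tip_of lid_edge side 0.53 [0.6738 0.3403 0.2846] [275. 137.]
tip_of stay_grip side 0.43 [0.5825 0.1435 0.1139] [259. 204.]
tip_of lid_edge top 0.62 [0.6717 0.34   0.2835] [165. 179.]
tip_of stay_grip top 0.6 [ 0.5848 -0.3858 -0.0029] [371. 211.]
```

>>> play_rows(
  increments=[
    {"offset": [0, -4, -2], "twist": 0, "grip": 0},
    {"offset": [0, -8, -4], "twist": 0, "grip": 0},
    {"offset": [0, -12, -5.5], "twist": 0, "grip": 0},
    {"offset": [0, -16.5, -7], "twist": 0, "grip": 0},
    {"offset": [0, -21, -8], "twist": 0, "grip": 0},
  ],
)

```text
time: 45.22
tool_pos: [0.5605, 0.1328, 0.2842]
tool_rot: [0.004, 0.696, 0.718, 0.005]
contact_force: [6.9, 2.3, 4.4]
gripper_width: 0.115
```

>>> play_rows(
  increments=[
    {"offset": [0, -4.5, -0.5], "twist": 0, "grip": 0},
    {"offset": [0, -9, -1], "twist": 0, "grip": 0},
    {"offset": [0, -13.5, -1], "twist": 0, "grip": 0},
    {"offset": [0, -18, -0.5], "twist": 0, "grip": 0},
    {"offset": [0, -22.5, 0], "twist": 0, "grip": 0},
  ],
)

```text
time: 45.63
tool_pos: [0.5392, 0.1322, 0.287]
tool_rot: [0.006, 0.696, 0.718, 0.007]
contact_force: [8.7, 0.6, 10.9]
gripper_width: 0.113
```

```bash
python3 - <<'E'
from h import *
st();s=manip.grab_frame("side");manip.grab_frame("top")
for c in("side","top"): find("lid_edge",c)
find("stay_grip","side")
E
```

```text
t 45.63 tcp [0.5392 0.1322 0.287 ] grasp [0.542  0.1324 0.1321] F [ 8.6729  0.5683 10.8975] w 0.113
x [-0.0298  0.9996  0.0009] y [0.9994 0.0298 0.0176] z [ 0.0175  0.0014 -0.9998]
tip_of lid_edge top 0.7 [0.5851 0.3406 0.2629] [167. 206.]
tip_of stay_grip side 0.46 [0.5411 0.1432 0.1221] [248. 203.]
```

>>> play_rows(
  increments=[
    {"offset": [0, -4, -3], "twist": 0, "grip": 0},
    {"offset": [0, -8, -3.5], "twist": 0, "grip": 0},
    {"offset": [0, -12, -3], "twist": 0, "grip": 0},
    {"offset": [0, -16, -2], "twist": 0, "grip": 0},
    {"offset": [0, -20, -0.5], "twist": 0, "grip": 0},
  ],
)

```text
time: 46.3
tool_pos: [0.5167, 0.1316, 0.2815]
tool_rot: [0.002, 0.697, 0.718, 0.003]
contact_force: [8.5, 2.9, -4.9]
gripper_width: 0.111
```

```bash
python3 - <<'E'
from h import *
st();s=manip.grab_frame("side");t=manip.grab_frame("top")
for c in("side","top"): find("lid_edge",c)
find("stay_grip","side")
cv2.imwrite("pics/c13.png",np.hstack([cv2.resize(s[100:240,190:330],(500,500),interpolation=3),cv2.copyMakeBorder(cv2.resize(t[170:290,140:260],(300,300),interpolation=3),0,200,0,0,cv2.BORDER_CONSTANT)]))
E
```

```text
t 46.3 tcp [0.5167 0.1316 0.2815] grasp [0.5177 0.1318 0.1265] F [ 8.4957  2.8752 -4.8983] w 0.111
x [-0.0298  0.9996  0.0012] y [0.9995 0.0298 0.0069] z [ 0.0068  0.0014 -1.    ]
tip_of stay_grip side 0.41 [0.5172 0.1426 0.1139] [241. 206.]
tip_of stay_grip side 0.22 [0.5206 0.416  0.0412] [232. 191.]
```

View pics/c13.png

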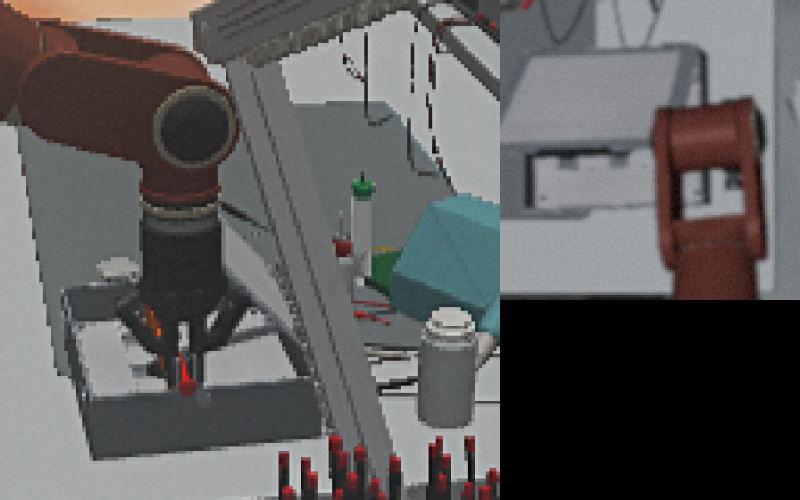

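>>> play_rows(
  increments=[
    {"offset": [0, -3.5, 3.5], "twist": 0, "grip": 0},
    {"offset": [0, -7, 6], "twist": 0, "grip": 0},
    {"offset": [0, -10, 8.5], "twist": 0, "grip": 0},
    {"offset": [0, -13, 11], "twist": 0, "grip": 0},
    {"offset": [0, -16, 14], "twist": 0, "grip": 0},
  ],
)

```text
time: 46.97
tool_pos: [0.5008, 0.1312, 0.2689]
tool_rot: [0.002, 0.696, 0.718, 0.002]
contact_force: [5.1, 1.8, -2.5]
gripper_width: 0.112
```

```bash
python3 - <<'E'
from h import *
st();s=manip.grab_frame("side");t=manip.grab_frame("top")
for c in("side","top"): find("lid_edge",c)
find("stay_grip","side")
E
```

```text
t 46.97 tcp [0.5008 0.1312 0.2689] grasp [0.5017 0.1314 0.1139] F [ 5.1202  1.8122 -2.4618] w 0.112
x [-0.0298  0.9996  0.0011] y [0.9995 0.0298 0.0057] z [ 0.0057  0.0013 -1.    ]
tip_of lid_edge side 0.59 [0.4924 0.3341 0.1903] [226. 164.]
tip_of lid_edge side 0.51 [ 0.5895 -0.3861  0.0028] [298. 333.]
tip_of stay_grip side 0.73 [0.5451 0.1419 0.0606] [249. 219.]
tip_of stay_grip side 0.4 [0.4998 0.1411 0.1081] [236. 208.]
```

>>> play_rows(
  increments=[
    {"offset": [0, -2, 2.5], "twist": 0, "grip": 0},
    {"offset": [0, -4, 5], "twist": 0, "grip": 0},
    {"offset": [0, -6, 7], "twist": 0, "grip": 0},
    {"offset": [0, -8, 9.5], "twist": 0, "grip": 0},
    {"offset": [0, -9.5, 12], "twist": 0, "grip": 0},
  ],
)

```text
time: 47.63
tool_pos: [0.4913, 0.1308, 0.2558]
tool_rot: [0.001, 0.696, 0.718, 0.002]
contact_force: [2.6, 3.2, 5.0]
gripper_width: 0.114
```

```bash
python3 - <<'E'
from h import *
st();s=manip.grab_frame("side");t=manip.grab_frame("top")
for c in("side","top"): find("lid_edge",c)
find("stay_grip","side")
E
```

```text
t 47.63 tcp [0.4913 0.1308 0.2558] grasp [0.4921 0.1309 0.1008] F [2.6263 3.1559 4.9982] w 0.114
x [-0.03    0.9996  0.0006] y [0.9995 0.03   0.0048] z [ 0.0048  0.0007 -1.    ]
tip_of lid_edge side 0.69 [0.4699 0.3351 0.1436] [221. 176.]
tip_of lid_edge top 0.67 [0.4693 0.3371 0.1411] [178. 242.]
tip_of stay_grip side 0.54 [0.4907 0.1378 0.092 ] [233. 212.]
```

>>> play_rows(
  increments=[
    {"offset": [0, -1, 2], "twist": 0, "grip": 0},
    {"offset": [0, -2, 4], "twist": 0, "grip": 0},
    {"offset": [0, -3, 6], "twist": 0, "grip": 0},
    {"offset": [0, -4, 8], "twist": 0, "grip": 0},
    {"offset": [0, -5, 10], "twist": 0, "grip": 0},
  ],
)

```text
time: 48.3
tool_pos: [0.4864, 0.1305, 0.2454]
tool_rot: [0.002, 0.697, 0.717, 0.002]
contact_force: [7.1, 2.2, 4.7]
gripper_width: 0.106
```

>>> play_rows(
  increments=[
    {"offset": [0, -0.5, 2], "twist": 0, "grip": 0},
    {"offset": [0, -1, 4], "twist": 0, "grip": 0},
    {"offset": [0, -1, 4], "twist": 0, "grip": 0},
  ],
)

```text
time: 48.55
tool_pos: [0.4862, 0.1305, 0.2439]
tool_rot: [0.002, 0.696, 0.718, 0.002]
contact_force: [0.8, 1.3, 14.5]
gripper_width: 0.105
```

```bash
python3 - <<'E'
from h import *
st();s=manip.grab_frame("side");t=manip.grab_frame("top")
for c in("side","top"): find("lid_edge",c)
find("stay_grip","side")
E
```

```text
t 48.55 tcp [0.4862 0.1305 0.2439] grasp [0.4871 0.1305 0.0889] F [ 0.8018  1.2614 14.5162] w 0.105
x [-0.0298  0.9996 -0.0001] y [0.9995 0.0298 0.0061] z [ 0.0061  0.0001 -1.    ]
tip_of lid_edge side 0.87 [0.4572 0.3321 0.0784] [218. 193.]
tip_of lid_edge top 0.87 [0.4622 0.3343 0.0797] [184. 244.]
tip_of stay_grip side 0.5 [0.4877 0.1397 0.0796] [233. 215.]
```

>>> play_rows(
  increments=[
    {"offset": [0, 0.5, -2], "twist": 0, "grip": 0.15},
    {"offset": [0, 0.5, -2], "twist": 0, "grip": 0.35},
    {"offset": [0, 0.5, -2], "twist": 0, "grip": 0.4},
    {"offset": [0, 0.5, -15], "twist": 0, "grip": 0.4},
    {"offset": [0, 0.5, -45], "twist": 0, "grip": 0.4},
  ],
)

```text
time: 49.22
tool_pos: [0.4817, 0.1299, 0.2793]
tool_rot: [-0.004, 0.696, 0.718, -0.006]
contact_force: [0.4, -0.2, -0.3]
gripper_width: 0.402
```

>>> play_rows(
  increments=[
    {"offset": [0, 0, -40], "twist": 0, "grip": 0.4},
    {"offset": [0, 0, -60], "twist": 0, "grip": 0.2},
    {"offset": [30, -10, -60], "twist": 0, "grip": 0},
    {"offset": [60, -20, -60], "twist": 0, "grip": 0},
    {"offset": [100, -25, -60], "twist": 0, "grip": 0},
  ],
)

```text
time: 49.63
tool_pos: [0.4556, 0.2292, 0.3442]
tool_rot: [-0.0, 0.697, 0.717, -0.002]
contact_force: [1.0, 0.1, 0.2]
gripper_width: 0.001
```

```bash
python3 - <<'E'
from h import *
st();plan([((.461,.333,.12),.032),((.461,.333,.102),.032)])
s=manip.grab_frame("side");t=manip.grab_frame("top")
for c in("side","top"): find("lid_edge",c)
find("stay_grip","side")
E
```

```text
t 49.63 tcp [0.4556 0.2292 0.3442] grasp [0.4551 0.2287 0.1892] F [1.0347 0.061  0.2118] w 0.001
x [-0.0271  0.9996 -0.0025] y [ 0.9996  0.0271 -0.0034] z [-0.0034 -0.0026 -1.    ]
off [104.1, 8.8, 69.2] tw -0.005  -> [0.461 0.333 0.12 ] h 0.032 rows>= 4
off [0.0, 0.0, 18.0] tw 0.0  -> [0.461 0.333 0.102] h 0.032 rows>= 1
tip_of lid_edge side 0.56 [0.4569 0.3335 0.0755] [218. 193.]
tip_of lid_edge top 0.83 [0.4601 0.3336 0.0767] [184. 245.]
tip_of stay_grip side 0.49 [0.4874 0.14   0.0813] [232. 215.]
```

>>> play_rows(
  increments=[
    {"offset": [35, 3, 20], "twist": 0, "grip": 0},
    {"offset": [70, 6, 45], "twist": 0, "grip": 0},
    {"offset": [104, 9, 65], "twist": 0, "grip": 0},
    {"offset": [104, 9, 75], "twist": 0, "grip": 0},
    {"offset": [104, 9, 75], "twist": 0, "grip": 0},
  ],
)

```text
time: 50.3
tool_pos: [0.4618, 0.333, 0.2659]
tool_rot: [-0.001, 0.696, 0.718, -0.004]
contact_force: [0.2, -1.1, 0.4]
gripper_width: -0.003
```

>>> play_rows(
  increments=[
    {"offset": [0, 0, 6], "twist": 0, "grip": 0},
    {"offset": [0, 0, 12], "twist": 0, "grip": 0},
    {"offset": [0, 0, 18], "twist": 0, "grip": 0},
    {"offset": [0, 0, 23], "twist": 0, "grip": 0},
    {"offset": [0, 0, 23], "twist": 0, "grip": 0},
  ],
)

```text
time: 50.72
tool_pos: [0.4638, 0.3332, 0.2522]
tool_rot: [0.001, 0.697, 0.717, -0.0]
contact_force: [-8.6, -8.1, 21.3]
gripper_width: -0.002
```

```bash
python3 - <<'E'
from h import *
st()
E
```

```text
t 50.72 tcp [0.4638 0.3332 0.2522] grasp [0.4639 0.333  0.0972] F [-8.5592 -8.0529 21.2549] w -0.002
x [-0.0289  0.9996 -0.0011] y [0.9996 0.0289 0.0005] z [ 0.0006 -0.0011 -1.    ]
```

Under the press the tip stops at z = 0.079 m, so the lid is fully shut. I'll retreat and take one last look.

>>> play_rows(
  increments=[
    {"offset": [0, 0, -20], "twist": 0, "grip": 0},
    {"offset": [0, 0, -60], "twist": 0, "grip": 0},
    {"offset": [0, 0, -100], "twist": 0, "grip": 0},
    {"offset": [0, -30, -130], "twist": 0, "grip": 0},
    {"offset": [0, -60, -140], "twist": 0, "grip": 0},
  ],
)

```text
time: 51.13
tool_pos: [0.404, 0.3316, 0.3945]
tool_rot: [0.001, 0.697, 0.717, 0.005]
contact_force: [-0.2, 0.8, 0.2]
gripper_width: 0.003
```

>>> play_rows(
  increments=[
    {"offset": [-30, -10, 0], "twist": 0, "grip": 0},
    {"offset": [-60, -15, 0], "twist": 0, "grip": 0},
    {"offset": [-90, -20, 0], "twist": 0, "grip": 0},
    {"offset": [-120, -20, 0], "twist": 0, "grip": 0},
    {"offset": [-150, -20, 0], "twist": 0, "grip": 0},
  ],
)

```text
time: 51.55
tool_pos: [0.3865, 0.1798, 0.3879]
tool_rot: [0.001, 0.696, 0.718, 0.001]
contact_force: [1.3, -0.4, 1.3]
gripper_width: -0.0
```

>>> play_rows(
  increments=[
    {"offset": [0, 0, 0], "twist": 0, "grip": 0},
    {"offset": [0, 0, 0], "twist": 0, "grip": 0},
    {"offset": [0, 0, 0], "twist": 0, "grip": 0},
  ],
)

```text
time: 51.8
tool_pos: [0.3872, 0.1812, 0.3878]
tool_rot: [0.0, 0.697, 0.717, 0.001]
contact_force: [-0.8, 0.1, 0.9]
gripper_width: 0.003
```

```bash
python3 - <<'E'
from h import *
st();s=manip.grab_frame("side");t=manip.grab_frame("top")
for c in("side","top"): find("lid_edge",c);find("brush_mid",c)
find("stay_grip","side")
cv2.imwrite("pics/c14.png",np.hstack([cv2.resize(s[100:380,190:370],(386,600),interpolation=3),cv2.copyMakeBorder(cv2.resize(t[170:280,140:400],(410,173),interpolation=3),0,427,0,0,cv2.BORDER_CONSTANT)]))
E
```

```text
t 51.8 tcp [0.3872 0.1812 0.3878] grasp [0.3874 0.1814 0.2328] F [-0.7758  0.1245  0.8984] w 0.003
x [-0.0288  0.9996  0.0007] y [0.9996 0.0288 0.0011] z [ 0.0011  0.0007 -1.    ]
tip_of lid_edge side 0.83 [0.4564 0.3347 0.0769] [218. 193.]
tip_of brush_mid side 0.41 [ 0.5865 -0.3819  0.0136] [296. 329.]
tip_of lid_edge top 0.74 [0.4574 0.3353 0.0784] [183. 245.]
tip_of brush_mid top 0.63 [0.5477 0.3332 0.0007] [190. 223.]
tip_of brush_mid top 0.61 [ 0.5857 -0.384   0.0076] [372. 211.]
tip_of stay_grip side 0.57 [0.4862 0.1419 0.0821] [232. 215.]
```

View pics/c14.png

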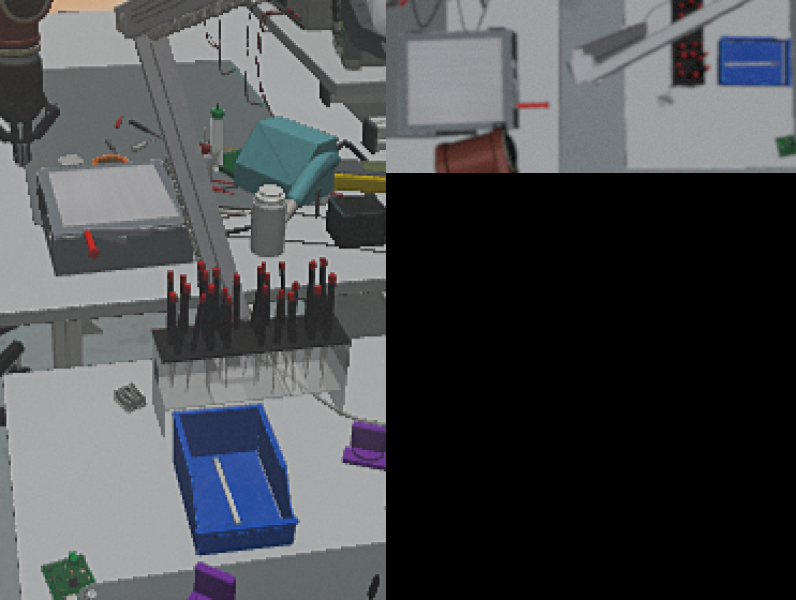

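The last picture shows the lid shut, the brush in the blue bin, no orange T-nut left on the worktop and the purple look-alikes untouched. I'm handing the job in.

```bash
python3 -c "
from plant import manip; print(manip.job_done())"
```

```text
the job is handed in; nothing more can be done
None
```

The job is handed in, with all steps done in the order asked, at about 52 s of the 210 s allowed. The hand-in gives no verdict.

- **Left-behind item:** It was the flux brush, and it now lies in the blue bin. The first grasp slid off and nudged it a few millimetres; the second held.
- **T-nuts:** All three orange T-nuts were dropped into their own slots and given a quarter turn. The third was gripped about 6 mm off centre and first caught on the slot edge, so I re-seated and re-gripped it before turning.
- **Stay and lid:** I pulled the red handle forward to break the stay, then guided the lid down with it.

**Last checks**
- **Lid:** Pressed with about 21 N, the lid stopped the fingertips at 79 mm, the shut height. The networks put the lid-edge point at 77–78 mm.
- **Nut squareness:** The wings read 90.6°, 91.2° and 94.8° in the top view before closing, against 91.8° for square. The 94.8° (right-hand slot) disagrees by about 3°, which I put down to the coarse image, because the gripper's own angle there read within 0.2° of square. I could not look again with the lid shut.
- **Detections:** In the last top picture the network also reported a brush at the closed enclosure. I take that as false, because the brush is plainly visible in the bin.

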